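# Draw the return filter element out of its housing with a pull hook

### The arm

A 6-joint arm with a two-finger parallel gripper is mounted at the origin on the work surface. World frame = base frame: x ahead of the robot, y to its left, z up, the work surface at z = 0. Lengths are in m, angles in degrees, forces in N, time in s.
With the tool pointing down it reaches from about 0.4 to 0.925 m from the base axis. Payload 3.4 kg.
Tool frame: the origin (TCP) lies midway between the tips of the shut fingers; the grasp point (between the pads) lies 19 mm behind it; x points along the fingers, y is the direction in which the jaws open and shut, and the axes are right-handed (so a half turn about x gives the same grasp; the last joint's range is limited). The gripper opens to 85 mm and grips with 20 to 120 N. Pads are 22 mm wide; open, the fingers measure 114 mm over their backs; the gripper's body (76 mm by 85 mm) begins 54 mm behind the grasp point. The pads swing forward as they close: fully open they stand 13 mm farther back than shut.
Start: joints at [59.272, 17.578, 86.31, -0, 76.112, -4.211], TCP at [0.257, 0.515, 0.231] pointing down, gripper open.
Joint ranges: [-179.03, 179.03], [-60, 130.46], [8.19, 133.38], [-81.62, 261.62], [5.75, 156.47], [-153.77, 153.77]. Speed limits (degrees/s): [147.25, 147.25, 180, 180, 180, 180].

### API

Orientations are given as a 3x3 rotation matrix whose columns are the frame's x, y, z axes.
In Python, from cell import read_state, read_camera, close_job gives the robot as it stands.
- The arm moves only by the tool send_rows, never from a script. Its argument "steps" is a list of rows, each a list of 7 numbers: the turn, a rotation vector about the tool's x, y, z in rad, then the shift along the tool's x, y, z in cm, then the closure in counts, from 0 (fully open) to 255 (shut). In form: [[rx, ry, rz, x, y, z, fingers], ...]. A call has 1 to 12 rows; each row is the pose to reach, as a shift and turn from the pose commanded when the call began, along the tool's axes at that moment; what a row does not reach only later rows make up. A row lasts 1/10 s, in which the tool goes at most 50 mm and 8.59 degrees, less where a joint would pass 70% of its speed; a pose out of reach is approached as far as the arm can. A call with a gripper value outside its range is refused whole. The fingers move at their own pace and stop on an object; "squeeze" is the grip in N (left out, the last holds). Time passes only in rows, so rows that repeat a pose let the fingers close. It gives the time, the measured TCP pose, the force and the opening at its end, in the units of the state.
- read_state(): the state, without advancing time (a new reading comes with each control period).
- read_camera(name): name is "scene" or "top" or "wrist"; returns a dict with "frame" (480x640x3 uint8, red, green, blue), "mtx" (3x3 intrinsics, pixels), "rvec" (rotation vector, rad) and "tvec" (3), from world to camera coordinates, as OpenCV has them; the wrist camera has in their place "tool_from_camera" (4x4, takes a point from camera to tool coordinates, whose origin is the TCP and whose axes are the tool frame's). Camera axes: x right, y down, z forward; pixel columns grow to the right and rows downward; lengths in m; the calibration is good to about 2 mm. The wrist camera is an equidistant fisheye: a pixel r from the principal point sees the ray r / f radians off the axis. A picture is of the moment at which its call begins: read the wrist's pose just before it. There is no depth.
- close_job(): hands the job in, once; it reports no verdict.
The state is a dict: "time": time; "joint_positions": joint angles; "joint_velocities": joint speeds; "effort": joint torques, N m; "tool_pos": TCP position; "ee_rot": TCP orientation; "contact_force": force on the tool from outside, world axes, zero at the start; "wrist_torque": the same for the moment, N m; "gripper_width": finger opening in m.
Only numpy, scipy, OpenCV 4.12 (cv2) and the standard library are available. Lean on these libraries where they do the work, as an engineer would, in place of code of your own. Each camera call takes 0.05 s, during which the arm holds its last target.

### The job

Change-out of the power pack's return filter: take the pull hook from the tool rack, catch the wire bail of the used element deep in the open filter housing with it and draw the element out on the hook. Stand the element upright on the floor of the drip tray without dropping it, unhook it, and hang the hook back in the rack; leave everything else where it is.

Things in the scene. Friction and masses are not known exactly. Their poses are not given: they have to be found in the camera images.
- pack: Hydraulic power pack, fixed: grey steel tank, top 115 mm above the bench, dark lying motor on it. Origin on the bench under the axis of the filter bore; tank spans x -75 to +155, y -70 to +310 mm from there; motor and valve block (up to 275 mm above the bench) at x +20 to +155, y +85 to +310 mm; a return pipe runs to them along +x and is no higher than the mouth.
- mouth (a point): Centre of the mouth of the open filter housing, 135 mm above the bench, axes as the pack's: a vertical round bore 60 mm in diameter and 125 mm deep (floor 10 mm above the bench), in a bare aluminium flange 108 mm across that stands 20 mm above the tank top.
- element: Used filter element: pleated paper cylinder with steel end caps, 48 mm in diameter, 45 mm high, 0.17 to 0.3 kg, standing loose on the floor of the bore, about 6 mm clear all round. Origin at the centre of its underside, z up its axis. On its flat top cap stand two lugs, 8 mm high, at x +-20 mm, that carry a hinged wire bail (see bail_hinge).
- bail_hinge (a point): Middle of the bail's hinge line (along the element's x), 4 mm above the cap; axes as the element's. Bail: U of 4 mm wire, 37 mm wide, crown 28 mm from the hinge. Like a loose bucket bail it has fallen over to the element's +y or -y side, by 40 degrees, where it meets a stop (seldom, it is still near upright). Which side is not measured: feel or look for it. It swings freely between its stops, with hardly any friction. Lugs, cap and wire are rigid.
- hook: Pull hook, 0.11 kg: square black handle 26 by 26 mm, 66 mm tall, a 5 mm round steel shaft straight down from it, ending in a J. Origin at the centre of the handle's lower face (handle at z 0 to 66 mm); shaft down the z axis; the J turns up on the +x side. It hangs in one of the rack's slots by the handle's lower face, shaft down, J to the side (towards the rack's +y).
- hook_bend (a point): Lowest point of the J's wire, 95 mm below the handle's lower face and 7 mm to the hook's +x; axes as the hook's. The J's tip is at x +14.5 mm from the shaft (middle lines), its top 14.5 mm above this point; the clear gap between shaft and tip is 9.5 mm, the wire 5 mm.
- rack: Steel tool rack, fixed: rail 50 mm deep, 220 mm wide, 6 mm thick, top 115 mm above the bench, on two end plates and a foot 110 mm deep. Origin on the bench under the middle slot. Three slots, 12 mm wide, 75 mm apart along y, open to the front (-x): from the front edge (x -25 mm) to x +6 mm. A hung tool's handle rests on the rail with its shaft in the slot at x 0.
- slot0 (a point): Seat of the rack's slot at y -75 mm: point on the rail's top where a hung tool's handle centre rests; axes as the rack's.
- slot1 (a point): Seat of the middle slot.
- slot2 (a point): Seat of the slot at y +75 mm.
- tray: Drip tray, fixed steel pan 200 mm (x) by 150 mm (y), 30 mm high, wall and floor 3 mm thick (inside 194 by 144 mm); origin at the centre of its underside. A brass drain plug lies towards its +x, +y corner.
- plug: Brass drain plug, 26 mm across, 24 mm high, in the tray; leave it. Origin at the centre of its underside, as for the things below.
- awl: Straight awl, same black handle as the hook, hanging in another slot of the rack, its straight spike 94 mm long.
- driver: Flat screwdriver, same black handle as the hook, hanging in another slot of the rack, its straight blade 94 mm long.
- cover: The housing's aluminium cover, a disc 100 mm across, 16 mm high, lying on the tank.
- screw0: Cover screw standing on its head on the tank, 15 mm across, 30 mm high.
- screw1: Another such cover screw on the tank.
- spanner: Steel spanner 190 mm long, lying on the bench.
- carton: Cardboard carton of the new element, 65 by 65 by 85 mm, on the bench.
- spray: Spray can, fixed, 62 mm across, 160 mm tall.
- grease: Grease jar, fixed, 76 mm across, 75 mm tall.
Mind the look-alikes: they are no part of the job. Leave any pink look-alike of the rack alone.

How it is judged:
By the outcome, as a careful person would: the job done as asked, in the order asked, and still so for the second after the job is handed in, with the robot touching nothing.
It also fails if it takes over 72 s, if anything falls off the work surface, if the arm or the gripper's body presses on something with over 40 N, if the wrist force passes 120 N, or if a joint passes its speed limit or range.

## Working session

There is one attempt and no reset: what is moved stays moved. The work goes in short steps, Python scripts to look and compute and a tool call to move; the robot and the scene stay as the last step left them, time stands still between calls to the robot, and variables do not carry over. Pictures are saved under pics/ and viewed, and the job is handed in when it is done.

Besides the shell and the picture viewer there is one more tool, called after ">>>" in YAML: its name, and indented under it one key for each argument. send_rows: Moves the arm, as the interface text tells. Its arguments: {"type":"object","properties":{"steps":{"type":"array"},"squeeze":{"type":"number"}},"required":["steps"]}

```bash
ls; mkdir -p pics; python3 - <<'E'
from cell import *
import cv2,numpy as np
s=read_state();print(s)
for n in ["scene","top","wrist"]:
    c=read_camera(n);cv2.imwrite(f"pics/{n}0.png",c["frame"][:,:,::-1])
    print(n,{k:v for k,v in c.items() if k!="frame"})
E
```

```text
pics
{'time': 0.0, 'joint_positions': array([ 5.92724541e+01,  1.76223358e+01,  8.63823145e+01, -1.28184595e-03,
        7.61128615e+01, -4.21254727e+00]), 'joint_velocities': array([ 0.03527003, -0.04362805,  0.0093459 ,  0.06427072, -0.13127385,
       -0.09066661]), 'effort': array([ 6.53015741e-04, -4.57558072e+01, -2.51915395e+01, -2.01978314e-04,
        1.30378469e-02,  1.44326305e-05]), 'tool_pos': array([0.25638252, 0.51389934, 0.23039068]), 'ee_rot': array([[-1.02928499e-03,  4.46426192e-01,  8.94819868e-01],
       [-1.77412213e-03,  8.94818118e-01, -4.46427360e-01],
       [-9.99997897e-01, -2.04702071e-03, -1.29008269e-04]]), 'contact_force': array([-0.20866702,  0.62496043,  0.00074398]), 'wrist_torque': array([-0.01375395, -0.00969006, -0.05637032]), 'gripper_width': 0.0853551940038515}
scene {'mtx': array([[531.23638407,   0.        , 312.34297248],
       [  0.        , 531.23638407, 239.42816306],
       [  0.        ,   0.        ,   1.        ]]), 'rvec': array([ 2.08752211,  1.31562071, -0.52798986]), 'tvec': array([-0.21676781, -0.26174741,  1.59092196])}
top {'mtx': array([[604.55017696,   0.        , 320.37631953],
       [  0.        , 604.55017696, 235.35523955],
       [  0.        ,   0.        ,   1.        ]]), 'rvec': array([ 2.1527655 , -2.09764693,  0.20305638]), 'tvec': array([4.42082140e-04, 5.25922612e-01, 1.29588588e+00])}
wrist {'mtx': array([[371.64829954,   0.        , 314.81074746],
       [  0.        , 371.64829954, 234.30436563],
       [  0.        ,   0.        ,   1.        ]]), 'tool_from_camera': array([[-1.25343186e-03, -3.10753391e-01,  9.50489747e-01,
        -1.42140442e-01],
       [ 9.99999171e-01, -1.09653058e-04,  1.28287103e-03,
         5.35420569e-04],
       [-2.94432414e-04,  9.50490567e-01,  3.10753271e-01,
        -8.08100248e-02],
       [ 0.00000000e+00,  0.00000000e+00,  0.00000000e+00,
         1.00000000e+00]])}
```

View pics/scene0.png

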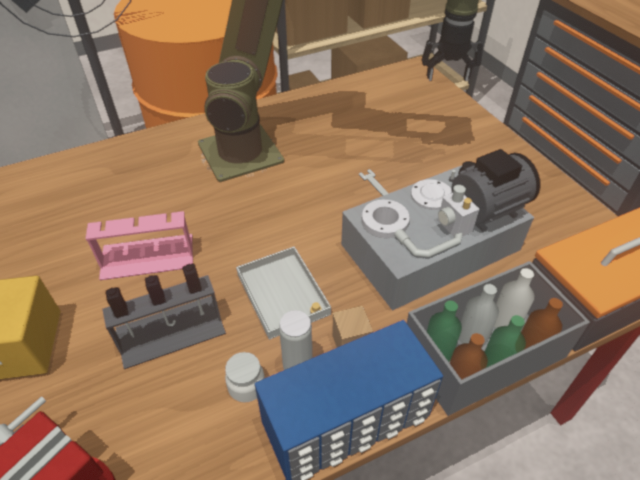

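View pics/top0.png

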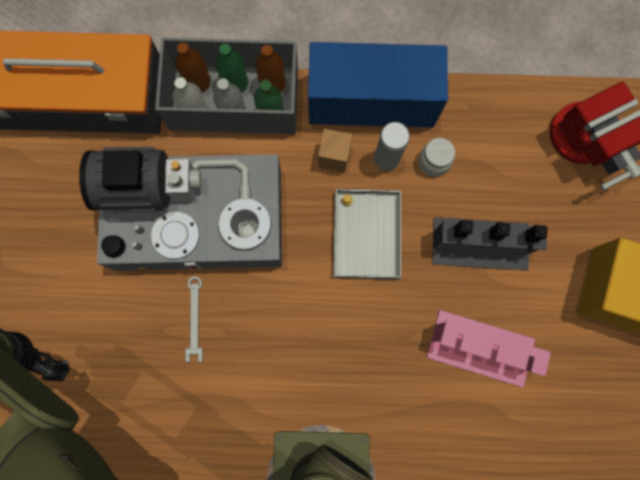

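View pics/wrist0.png

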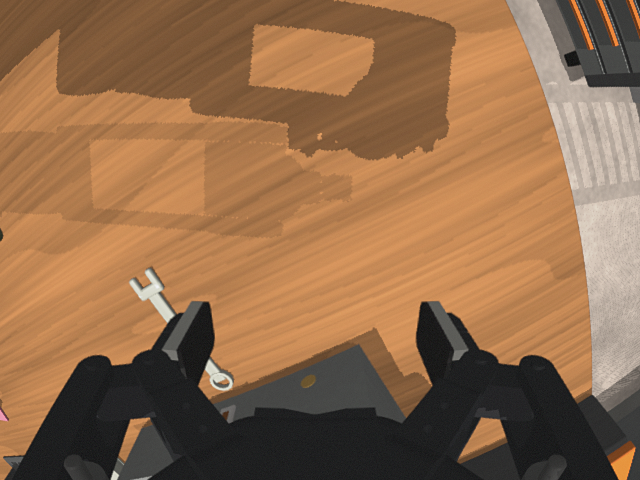

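```bash
python3 - <<'E'
import cv2
t=cv2.imread("pics/top0.png");s=cv2.imread("pics/scene0.png")
cv2.imwrite("pics/t_rack.png",cv2.resize(t[205:280,420:560],None,fx=5.5,fy=5.5,interpolation=3))
cv2.imwrite("pics/t_bore.png",cv2.resize(t[140:280,90:290],None,fx=4,fy=4,interpolation=3))
cv2.imwrite("pics/t_tray.png",cv2.resize(t[180:290,320:420],None,fx=5,fy=5,interpolation=3))
cv2.imwrite("pics/s_rack.png",cv2.resize(s[255:370,90:235],None,fx=5,fy=5,interpolation=3))
E
```

```text
(no output)
```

View pics/t_rack.png

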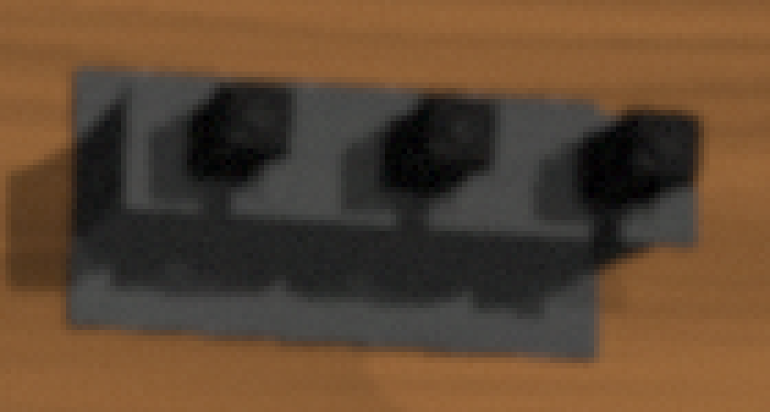

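View pics/t_bore.png

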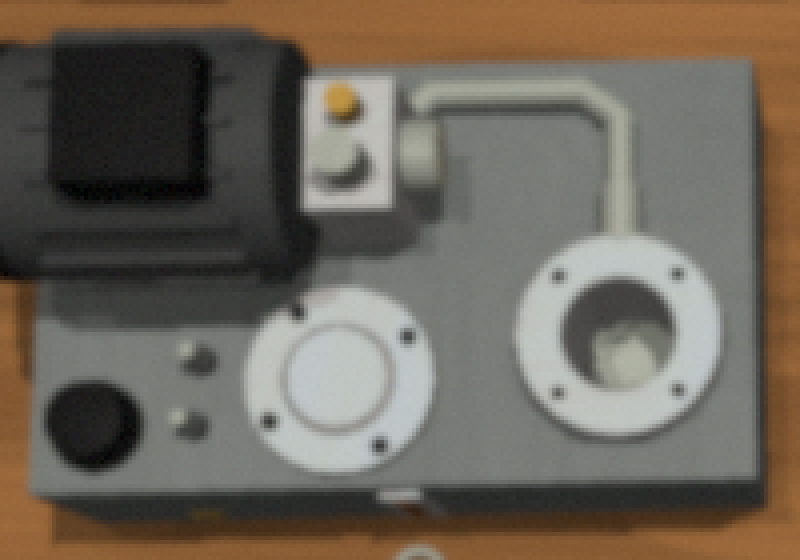

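View pics/t_tray.png

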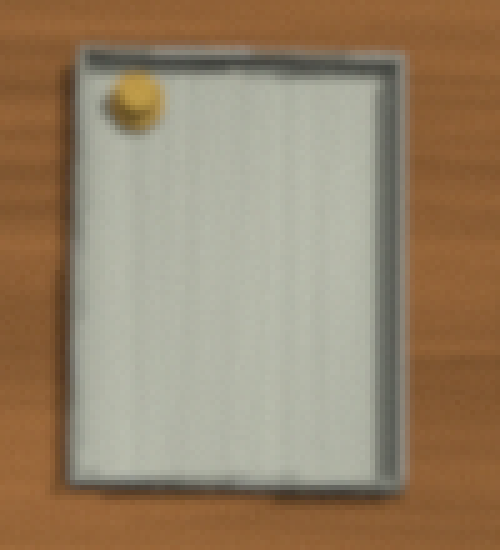

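View pics/s_rack.png

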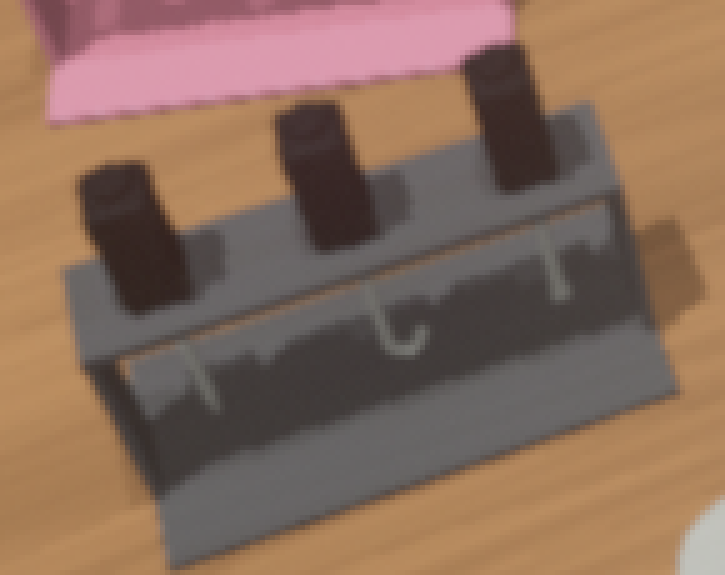

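```bash
cat > h.py <<'E'
import numpy as np,cv2
from scipy.optimize import least_squares
from scipy.spatial.transform import Rotation as R
CAM={'scene':(np.array([[531.23638407,0,312.34297248],[0,531.23638407,239.42816306],[0,0,1]]),np.array([2.08752211,1.31562071,-0.52798986]),np.array([-0.21676781,-0.26174741,1.59092196])),
'top':(np.array([[604.55017696,0,320.37631953],[0,604.55017696,235.35523955],[0,0,1]]),np.array([2.1527655,-2.09764693,0.20305638]),np.array([4.42082140e-04,5.25922612e-01,1.29588588]))}
def proj(c,P):
    K,r,t=CAM[c];return cv2.projectPoints(np.atleast_2d(np.array(P,float)),r,t,K,None)[0][:,0]
def unproj(c,uv,z):
    K,r,t=CAM[c];M=cv2.Rodrigues(r)[0];d=M.T@np.linalg.inv(K)@np.array([*uv,1.]);o=-M.T@t
    return o+d*(z-o[2])/d[2]
def world(p,P):
    x,y,a=p;c,s=np.cos(a),np.sin(a);P=np.atleast_2d(np.array(P,float))
    return np.c_[x+c*P[:,0]-s*P[:,1],y+s*P[:,0]+c*P[:,1],P[:,2]]
def fit(obs,x0,loss='linear'):
    # obs: list (cam,uv,local xyz m)
    f=lambda p:np.concatenate([(proj(c,world(p,[P]))[0]-np.array(uv)) for c,uv,P in obs])
    r=least_squares(f,x0,loss=loss,x_scale=[.01,.01,.02]);return r.x,f(r.x).reshape(-1,2)
# wrist camera
Kw=np.array([[371.64829954,0,314.81074746],[0,371.64829954,234.30436563],[0,0,1]])
TC=np.array([[-1.25343186e-03,-3.10753391e-01,9.50489747e-01,-1.42140442e-01],[9.99999171e-01,-1.09653058e-04,1.28287103e-03,5.35420569e-04],[-2.94432414e-04,9.50490567e-01,3.10753271e-01,-8.08100248e-02],[0,0,0,1]])
def wproj(pos,rot,P):
    P=np.atleast_2d(np.array(P,float));T=(P-pos)@rot  # tool coords
    C=(T-TC[:3,3])@TC[:3,:3]
    return cv2.fisheye.projectPoints(C[:,None],np.zeros(3),np.zeros(3),Kw,np.zeros(4))[0][:,0]
def wunproj(pos,rot,uv,z):
    u=cv2.fisheye.undistortPoints(np.array([[uv]],float),Kw,np.zeros(4))[0,0]
    d=rot@TC[:3,:3]@np.array([*u,1.]);o=pos+rot@TC[:3,3]
    return o+d*(z-o[2])/d[2]
E
python3 - <<'E'
from h import *
t=lambda x,y:(420+x/5.5-.4,205+y/5.5-.4); s=lambda x,y:(90+x/5-.4,255+y/5-.4)
z=.115
obs=[('top',t(125,210),(-.025,.11,z)),('top',t(697,245),(-.025,-.11,z)),
('scene',s(85,362),(.025,-.11,z)),('scene',s(620,187),(.025,.11,z)),('scene',s(592,100),(-.025,.11,z)),('scene',s(62,268),(-.025,-.11,z))]
p,r=fit(obs,[.5,-.3,0]);print('rack',p,np.degrees(p[2]));print(r.round(1))
t=lambda x,y:(320+x/5-.4,180+y/5-.4)
obs=[('top',t(80,45),(.1,.075,.03)),('top',t(405,55),(.1,-.075,.03)),('top',t(405,490),(-.1,-.075,.03)),('top',t(68,487),(-.1,.075,.03))]
p,r=fit(obs,[.5,0,0]);print('tray',p,np.degrees(p[2]));print(r.round(1));print(proj('scene',world(p,[o[2] for o in obs])))
t=lambda x,y:(90+x/4-.4,140+y/4-.4)
obs=[('top',t(618,335),(0,0,.135)),('top',t(752,62),(.155,-.07,.115)),('top',t(757,482),(-.075,-.07,.115)),('top',t(33,488),(-.075,.31,.115))]
p,r=fit(obs,[.5,.2,0]);print('pack',p,np.degrees(p[2]));print(r.round(1));print(proj('scene',world(p,[o[2] for o in obs])))
E
```

```text
rack [ 0.52647747 -0.35378919 -0.04004853] -2.2946117831617845
[[-0.4 -0.8]
 [-0.2 -0.3]
 [-1.2  0.3]
 [ 0.7 -0.7]
 [-0.2 -0.7]
 [-0.3 -0.3]]
tray [ 0.53789353 -0.09228896  0.00083818] 0.0480239523663335
[[-0.4  0.6]
 [ 0.1  0.3]
 [ 0.1  0.1]
 [ 0.2 -0.9]]
[[330.39723727 305.40014048]
 [267.2655113  330.61591919]
 [235.3807172  265.5152105 ]
 [293.54345524 244.828348  ]]
pack [0.53094814 0.17327077 0.03920518] 2.246291442908989
[[ 0.3 -0.1]
 [ 0.9 -0.3]
 [-0.2 -0.3]
 [-1.   0.6]]
[[384.6315246  214.16948651]
 [395.84854778 277.94556457]
 [341.44749152 210.37749712]
 [469.82404703 161.59864039]]
```

>>> send_rows:
  steps:
    - [0,0,0,-5,0,0,0]
    - [0,0,0,-10,-2,5,0]
    - [0,0,0,-12,-18.2,47.9,0]
    - [0,0,0,-12,-18.2,47.9,0]
    - [0,0,0,-12,-18.2,47.9,0]
    - [0,0,0,-12,-18.2,47.9,0]
    - [0,0,0,-12,-18.2,47.9,0]
    - [0,0,0,-12,-18.2,47.9,0]
    - [0,0,0,-12,-18.2,47.9,0]
    - [0,0,0,-12,-18.2,47.9,0]
    - [0,0,0,-12,-18.2,47.9,0]
    - [0,0,0,-12,-18.2,47.9,0]

```text
time: 1.35
tool_pos: [0.6065, 0.1344, 0.3508]
ee_rot: [[0.0, 0.449, 0.893], [-0.001, 0.893, -0.449], [-1.0, -0.001, 0.001]]
contact_force: [0.7, 0.7, -0.1]
gripper_width: 0.0856
```

```bash
python3 - <<'E'
from h import *
for uv in [(437,315),(530,350),(550,355),(525,383)]: print(unproj('top',uv,.1).round(3))
E
```

```text
[ 0.353 -0.234  0.1  ]
[ 0.286 -0.426  0.1  ]
[ 0.277 -0.467  0.1  ]
[ 0.219 -0.413  0.1  ]
```

>>> send_rows:
  steps:
    - [0,0,0,5,0,0,0]
    - [0,0,0,10,0,0,0]
    - [0,0,0,12,0,0,0]
    - [0,0,0,12,0,0,0]
    - [0,0,0,12,0,0,0]

```text
time: 1.85
tool_pos: [0.6044, 0.1378, 0.2315]
ee_rot: [[-0.0, 0.446, 0.895], [-0.0, 0.895, -0.446], [-1.0, -0.0, -0.0]]
contact_force: [0.2, 0.1, 0.5]
gripper_width: 0.0853
```

```bash
cat > snap.py <<'E'
import sys,json
from h import *
from cell import *
def snap(name):
    s=read_state();c=read_camera('wrist');cv2.imwrite(f"pics/{name}.png",c['frame'][:,:,::-1])
    np.savez(f"pics/{name}.npz",pos=s['tool_pos'],rot=s['ee_rot'])
    print(s['time'],s['tool_pos'],s['contact_force'])
    return s,c['frame'][:,:,::-1]
E
python3 - <<'E'
from snap import *
s,f=snap('bore1')
uv=wproj(s['tool_pos'],s['ee_rot'],[.531,.173,.135])[0];print(uv)
u,v=uv.astype(int)
u=min(max(u,80),559);v=min(max(v,60),419)
cv2.imwrite('pics/bore1c.png',cv2.resize(f[v-60:v+60,u-80:u+80],None,fx=5,fy=5,interpolation=3));print(u-80,v-60)
E
```

```text
1.85 [0.60437315 0.13784595 0.23147555] [0.21189203 0.08942536 0.4825497 ]
[311.45446178 116.05918127]
231 56
```

View pics/bore1c.png

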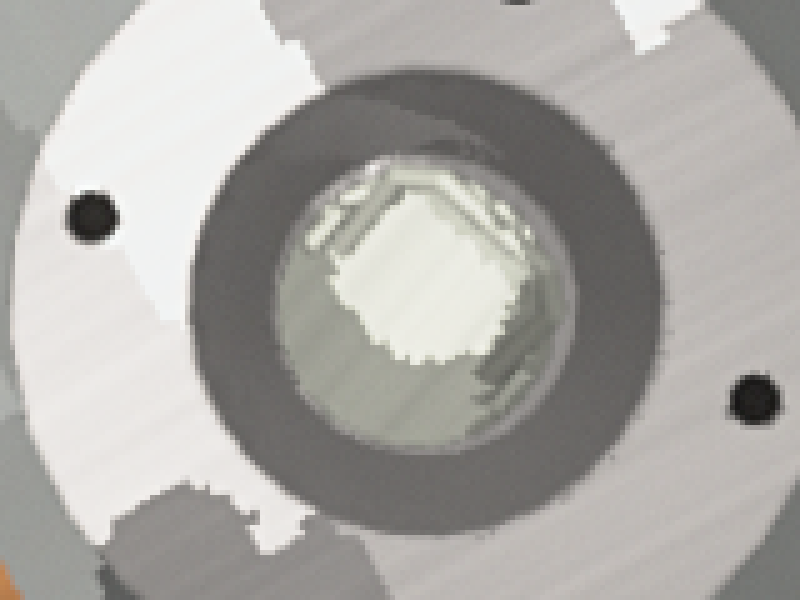

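View pics/bore1.png

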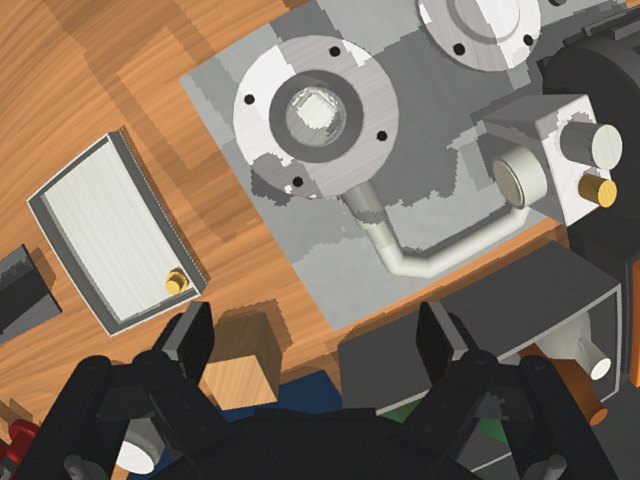

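```bash
python3 - <<'E'
import cv2,numpy as np
f=cv2.imread('pics/bore1.png')[82:152,280:352]
g=cv2.resize(f,None,fx=8.3,fy=8.3,interpolation=cv2.INTER_LANCZOS4)
l=cv2.cvtColor(g,cv2.COLOR_BGR2GRAY);l=cv2.createCLAHE(3,(3,3)).apply(l)
cv2.imwrite('pics/b1z.png',l)
E
```

```text
(no output)
```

View pics/b1z.png

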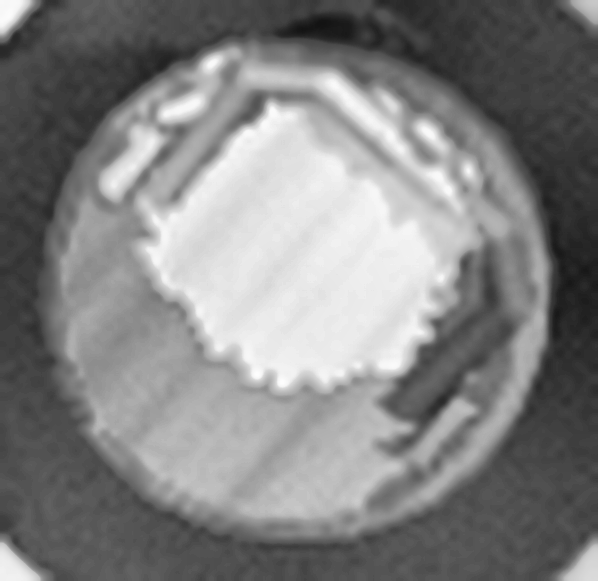

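```bash
cat > elem.py <<'E'
from snap import *
d=np.load('pics/bore1.npz');pos,rot=d['pos'],d['rot']
z=lambda x,y:np.array([280+x/8.3-.44,82+y/8.3-.44])
# mouth & flange check
cr=lambda x,y:(231+x/5-.4,56+y/5-.4)
a=[wunproj(pos,rot,cr(*q),.135) for q in [(190,300),(662,300),(426,68),(426,534)]]
print('mouth',(a[0]+a[1])/2,(a[2]+a[3])/2, np.mean(a,0))
c=[wunproj(pos,rot,z(*q),.055) for q in [(62,285),(537,285),(300,45),(300,522)]]
print('cap',np.mean(c,0),np.linalg.norm(c[0]-c[1]),np.linalg.norm(c[2]-c[3]))
obs=[(z(270,44),-1,1),(z(535,290),1,1),(z(150,210),-1,0),(z(390,410),1,0)]
def model(p):
    x,y,yaw,phi,w=p
    ux=np.array([np.cos(yaw),np.sin(yaw),0]);uy=np.array([-np.sin(yaw),np.cos(yaw),0])
    H=np.array([x,y,.059]);cro=28e-3*(np.sin(phi)*uy+np.cos(phi)*np.array([0,0,1]))
    return [H+s*w*ux+k*cro for _,s,k in obs]
f=lambda p:np.concatenate([wproj(pos,rot,model(p)).ravel()-np.concatenate([o[0] for o in obs]),[(p[0]-c0[0])*500,(p[1]-c0[1])*500]])
c0=np.mean(c,0)
for yaw in np.radians([0,90,180,270]):
    r=least_squares(f,[c0[0],c0[1],yaw,.7,.0175],x_scale=[.005,.005,.1,.1,.001]);print(r.cost,r.x[:2],np.degrees(r.x[2:4]),r.x[4],r.fun.round(1))
E
python3 elem.py
```

```text
mouth [0.53160634 0.17577845 0.135     ] [0.53206782 0.17553676 0.135     ] [0.53183708 0.17565761 0.135     ]
cap [0.53185862 0.17585487 0.055     ] 0.04833033721117309 0.04937075931168809
3.413932471029909 [0.5328736  0.17235196] [21.55421712 40.64005042] 0.016443970469677906 [ 0.2  0.8 -0.3 -0.8  0.1 -1.2  0.6  0.6  0.5 -1.8]
3.413932471029912 [0.5328736  0.17235196] [21.55421691 40.6400503 ] 0.016443970468512797 [ 0.2  0.8 -0.3 -0.8  0.1 -1.2  0.6  0.6  0.5 -1.8]
3.4139324710298884 [0.5328736  0.17235196] [201.55421707 -40.64005056] -0.01644397047150977 [ 0.2  0.8 -0.3 -0.8  0.1 -1.2  0.6  0.6  0.5 -1.8]
3.413932471029902 [0.5328736  0.17235196] [201.55421702 -40.64005077] -0.016443970473111868 [ 0.2  0.8 -0.3 -0.8  0.1 -1.2  0.6  0.6  0.5 -1.8]
```

>>> send_rows:
  steps:
    - [0,0,0,-5,0,0,0]
    - [0,0,0,-7,-4,1,0]
    - [0.3,0,0,-7,-47.5,15,0]
    - [0.6,0,0,-7,-47.5,15,0]
    - [0.9,0,0,-7,-47.5,15,0]
    - [1.148,0,0,-7,-47.5,15,0]
    - [1.148,0,0,-7,-47.5,15,0]
    - [1.148,0,0,-7,-47.5,15,0]
    - [1.148,0,0,-7,-47.5,15,0]
    - [1.148,0,0,-7,-47.5,15,0]
    - [1.148,0,0,-7,-47.5,15,0]
    - [1.148,0,0,-7,-47.5,15,0]

```text
time: 3.1
tool_pos: [0.526, -0.3608, 0.3039]
ee_rot: [[0.004, 0.999, -0.045], [-0.006, -0.045, -0.999], [-1.0, 0.004, 0.006]]
contact_force: [0.3, -0.2, 0.7]
gripper_width: 0.085
```

>>> send_rows:
  steps:
    - [0,0,0,0,0,0,0]
    - [0,0,0,0,0,0,0]

```text
time: 3.3
tool_pos: [0.5268, -0.3534, 0.3028]
ee_rot: [[0.002, 0.999, -0.04], [-0.0, -0.04, -0.999], [-1.0, 0.002, 0.0]]
contact_force: [-0.8, 0.3, 0.1]
gripper_width: 0.0855
```

```bash
python3 - <<'E'
from snap import *
s,f=snap('rack1');print(s['ee_rot'].round(3),s['joint_positions'].round(1))
p=[.5265,-.3538,-.04]
for y in (-.075,0,.075):
  print(wproj(s['tool_pos'],s['ee_rot'],world(p,[[a,y+b,.181] for a,b in((-.013,-.013),(.013,-.013),(.013,.013),(-.013,.013))])).round(0).tolist())
print(wproj(s['tool_pos'],s['ee_rot'],world(p,[[-.025,-.11,.115],[-.025,.11,.115],[.025,.11,.115]])).round(0).tolist())
E
```

```text
3.3 [ 0.52684549 -0.35342834  0.30281413] [-0.84325933  0.32110448  0.05602637]
[[ 0.002  0.999 -0.04 ]
 [-0.    -0.04  -0.999]
 [-1.     0.002  0.   ]] [-37.7  19.9  72.4   0.1  87.6 -35.4]
[[297.0, 329.0], [329.0, 329.0], [329.0, 301.0], [297.0, 302.0]]
[[296.0, 244.0], [330.0, 244.0], [331.0, 211.0], [295.0, 211.0]]
[[294.0, 144.0], [331.0, 144.0], [331.0, 107.0], [294.0, 107.0]]
[[289.0, 312.0], [284.0, 85.0], [342.0, 85.0]]
```

View pics/rack1.png

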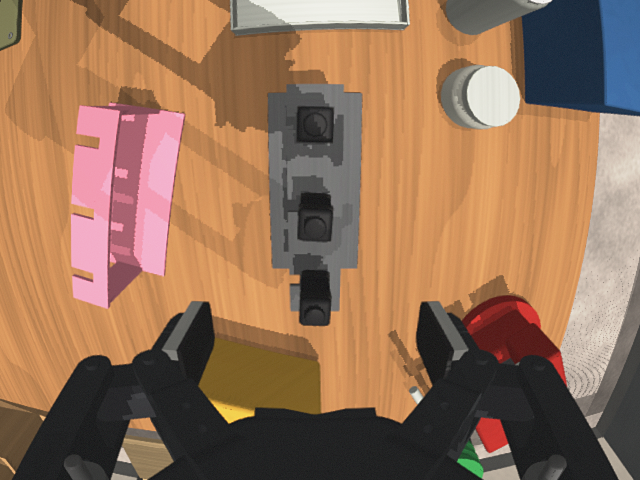

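```bash
python3 - <<'E'
import cv2
f=cv2.imread('pics/rack1.png')[80:340,250:380]
cv2.imwrite('pics/r1z.png',cv2.convertScaleAbs(cv2.resize(f[90:250],None,fx=5,fy=3.7*5/3.7,interpolation=3)[:,:],alpha=2.2,beta=20)[:590])
E
```

```text
(no output)
```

View pics/r1z.png

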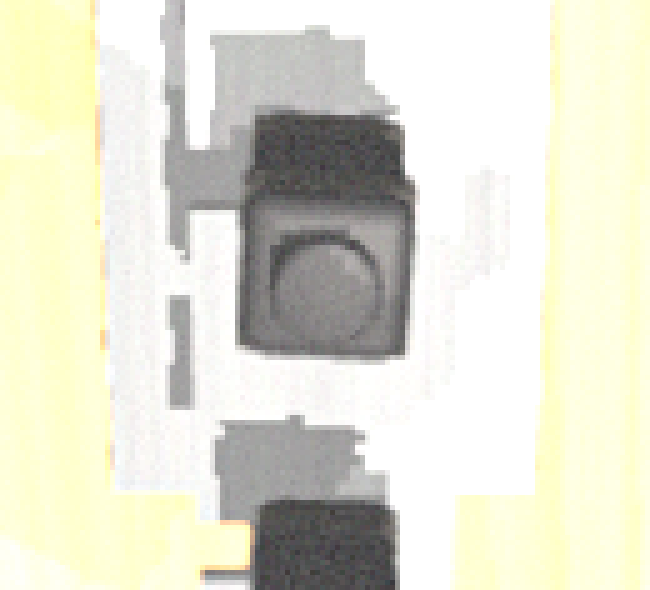

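```bash
python3 - <<'E'
from snap import *
d=np.load('pics/rack1.npz');pos,rot=d['pos'],d['rot']
w=wunproj(pos,rot,(314.8,224.6),.181);print(w,(w-pos)@rot)
E
```

```text
[ 0.52806885 -0.35143734  0.181     ] [ 0.12181563  0.00088149 -0.00207838]
```

>>> send_rows:
  steps:
    - [0,0,0,4,0.1,-0.2,0]
    - [0,0,0,8,0.1,-0.2,0]
    - [0,0,0,12,0.1,-0.2,0]
    - [0,0,0,15,0.1,-0.2,0]
    - [0,0,0,16.6,0.1,-0.2,0]
    - [0,0,0,16.6,0.1,-0.2,0]
    - [0,0,0,16.6,0.1,-0.2,0]

```text
time: 4.05
tool_pos: [0.5283, -0.351, 0.1361]
ee_rot: [[0.001, 0.999, -0.038], [-0.0, -0.038, -0.999], [-1.0, 0.001, 0.0]]
contact_force: [-0.1, -0.4, -1.0]
gripper_width: 0.0856
```

>>> send_rows:
  steps:
    - [0,0,0,0,0,0,255]
    - [0,0,0,0,0,0,255]
    - [0,0,0,0,0,0,255]
    - [0,0,0,0,0,0,255]
    - [0,0,0,0,0,0,255]
    - [0,0,0,0,0,0,255]
    - [0,0,0,0,0,0,255]
    - [0,0,0,0,0,0,255]
  squeeze: 70

```text
time: 4.85
tool_pos: [0.5277, -0.3527, 0.1362]
ee_rot: [[0.001, 0.999, -0.04], [-0.001, -0.04, -0.999], [-1.0, 0.001, 0.001]]
contact_force: [-0.7, 0.9, 5.8]
gripper_width: 0.025
```

```bash
python3 - <<'E'
from snap import *
s,f=snap('grip1');print(s['ee_rot'].round(4).tolist(),s['gripper_width'],s['wrist_torque'])
E
```

```text
4.85 [ 0.52767424 -0.35270049  0.13620123] [-0.74722122  0.93500721  5.80447413]
[[0.0011, 0.9992, -0.0402], [-0.0009, -0.0402, -0.9992], [-1.0, 0.0012, 0.0009]] 0.025042558532805393 [0.02263578 0.0676684  0.0374992 ]
```

View pics/grip1.png

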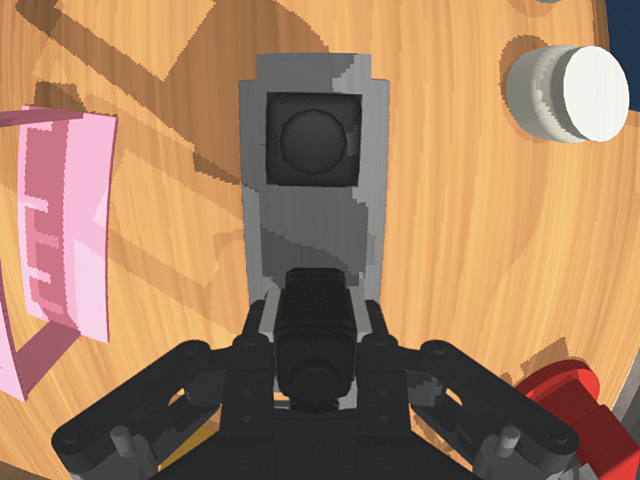

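>>> send_rows:
  steps:
    - [0,0,0,-0.5,0,0,255]
    - [0,0,0,-0.5,0,0,255]
    - [0,0,0,-0.5,-1.5,0,255]
    - [0,0,0,-0.5,-3,0,255]
    - [0,0,0,-0.5,-5,0,255]
    - [0,0,0,-0.5,-7,0,255]
    - [0,0,0,-0.5,-7,0,255]
    - [0,0,0,-4,-7,0,255]
    - [0,0,0,-8,-7,0,255]
    - [0,0,0,-13,-7,0,255]
    - [0,0,0,-16,-7,0,255]
    - [0,0,0,-16,-7,0,255]

```text
time: 6.1
tool_pos: [0.4594, -0.3515, 0.3011]
ee_rot: [[0.009, 0.999, -0.04], [-0.007, -0.04, -0.999], [-1.0, 0.009, 0.007]]
contact_force: [0.2, -1.1, -0.9]
gripper_width: 0.0255
```

>>> send_rows:
  steps:
    - [0,0,0,0,0,0,255]
    - [0,0,0,0,0,0,255]
    - [0,0,0,0,0,0,255]

```text
time: 6.4
tool_pos: [0.4564, -0.3486, 0.2931]
ee_rot: [[-0.003, 0.999, -0.04], [0.003, -0.04, -0.999], [-1.0, -0.003, -0.003]]
contact_force: [-0.5, -0.3, -1.9]
gripper_width: 0.0249
```

```bash
python3 - <<'E'
from snap import *
s,f=snap('lift1');print(s['ee_rot'].round(4).tolist(),s['gripper_width'],s['wrist_torque'])
P=np.array([[.0212,0,0],[.0737,0,0],[.1137,0,0],[.1162,0,-.007],[.1037,0,-.0145]])
W=s['tool_pos']+P@s['ee_rot'].T
print('w',wproj(s['tool_pos'],s['ee_rot'],W))
for n in('scene','top'):
    c=read_camera(n);cv2.imwrite(f'pics/{n}1.png',c['frame'][:,:,::-1]);uv=proj(n,W);print(n,uv)
    u,v=uv[2].astype(int);cv2.imwrite(f'pics/{n}1c.png',cv2.resize(c['frame'][v-60:v+60,u-60:u+60,::-1],None,fx=5,fy=5,interpolation=3));print(u-60,v-60)
E
```

```text
6.4 [ 0.45641146 -0.34859972  0.29307093] [-0.49483918 -0.30436229 -1.89610773]
[[-0.0032, 0.9992, -0.04], [0.0029, -0.04, -0.9992], [-1.0, -0.0033, -0.0027]] 0.02487281113444475 [-0.01277572 -0.00235567 -0.03766135]
w [[313.24742121 287.61370184]
 [313.47232701 250.00896598]
 [313.59190143 230.57249279]
 [313.59186561 220.29651154]
 [313.55041913 214.78275127]]
scene [[133.69635622 222.63908316]
 [140.63895279 241.16664339]
 [145.59406928 254.39025771]
 [149.32745055 254.14863292]
 [151.54494483 248.98892807]]
85 194
top [[516.92442975 255.07385945]
 [507.97607579 259.33360609]
 [501.67234018 262.33441683]
 [497.79088928 262.28401581]
 [495.8827373  261.11836111]]
441 202
```

View pics/lift1.png

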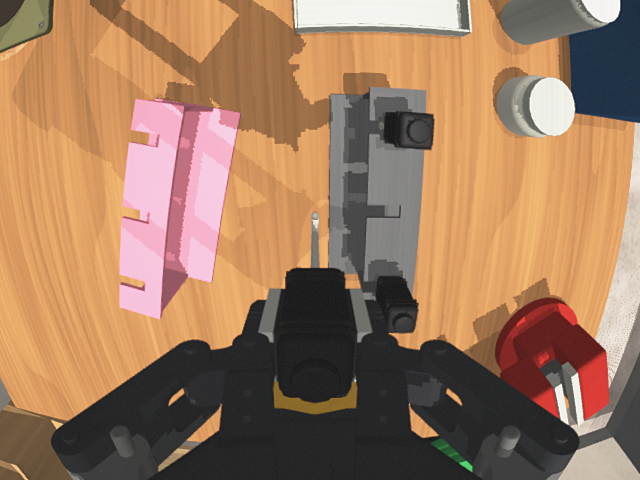

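View pics/scene1c.png

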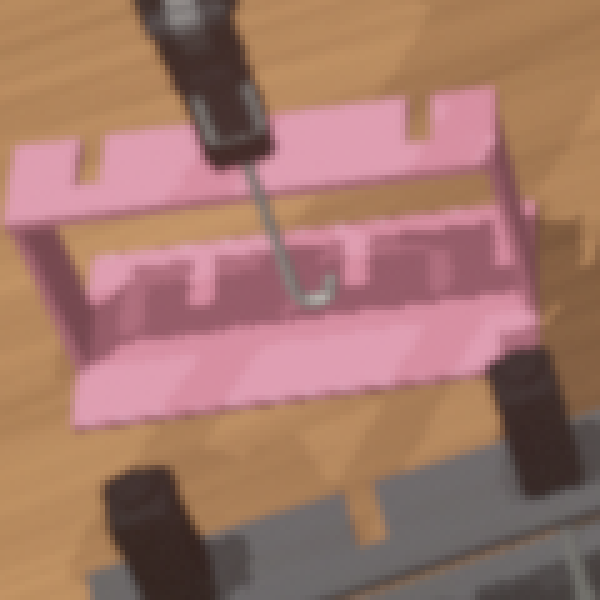

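```bash
python3 - <<'E'
import cv2
f=cv2.imread('pics/lift1.png')[195:285,270:370]
cv2.imwrite('pics/l1z.png',cv2.resize(f,None,fx=6,fy=6,interpolation=3))
E
```

```text
(no output)
```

View pics/l1z.png

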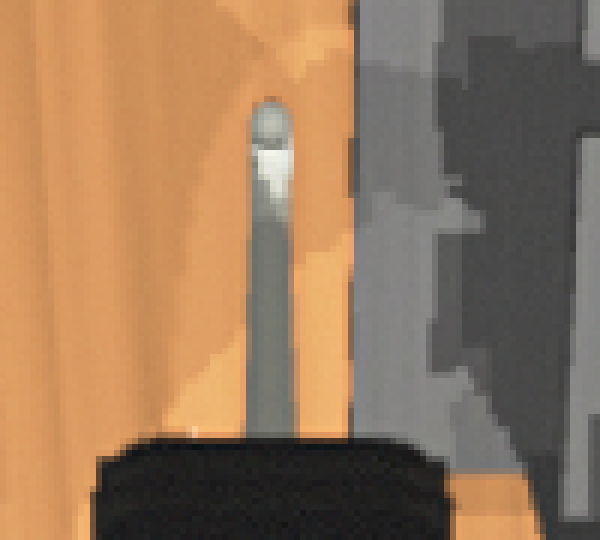

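>>> send_rows:
  steps:
    - [0,0,0,-2.5,0,0,255]
    - [0,0,0,-2.5,1,-5,255]
    - [-0.1,0,0,-2.5,2,-10,255]
    - [-0.2,0,0,-2.5,2.5,-15,255]
    - [-0.3,0,0,-2.5,3,-20,255]
    - [-0.415,0,0,-2.5,3.5,-25,255]
    - [-0.415,0,0,-2.5,4,-30,255]
    - [-0.415,0,0,-2.5,4.5,-35,255]
    - [-0.415,0,0,-2.5,5,-40,255]
    - [-0.415,0,0,-2.5,5.3,-45,255]
    - [-0.415,0,0,-2.5,5.6,-49,255]
    - [-0.415,0,0,-2.5,5.6,-52,255]

```text
time: 7.75
tool_pos: [0.5341, 0.1711, 0.3196]
ee_rot: [[-0.001, 0.93, 0.368], [0.001, 0.368, -0.93], [-1.0, -0.0, -0.001]]
contact_force: [-0.3, -0.1, -0.3]
gripper_width: 0.0253
```

>>> send_rows:
  steps:
    - [0,0,0,0,0,0,255]
    - [0,0,0,0,0,0,255]
    - [0,0,0,0,0,0,255]
    - [0,0,0,0,0,0,255]

```text
time: 8.15
tool_pos: [0.5341, 0.1666, 0.3202]
ee_rot: [[-0.0, 0.931, 0.365], [-0.001, 0.365, -0.931], [-1.0, -0.0, 0.0]]
contact_force: [1.2, -0.6, -0.9]
gripper_width: 0.0252
```

```bash
cat > rel.py <<'E'
from snap import *
C=np.array([.5318,.1738]);a=np.radians(111.5);D=np.array([np.cos(a),np.sin(a)]);X=np.array([D[1],-D[0]])
def rel(s):
    q=s['tool_pos'];h=np.degrees(np.arctan2(s['ee_rot'][1,1],s['ee_rot'][0,1]))
    print('t %.2f s %.1f lat %.1f bendz %.1f yhead %.2f'%(s['time'],(q[:2]-C)@D*1e3,(q[:2]-C)@X*1e3,(q[2]-.1162)*1e3,h),'tilt',s['ee_rot'][:2,0].round(4),'F',s['contact_force'].round(1),'T',s['wrist_torque'].round(2))
E
python3 - <<'E'
from rel import *
s,f=snap('above1');rel(s);rel(read_state())
c=read_camera('top');cv2.imwrite('pics/top2c.png',cv2.resize(c['frame'][160:280,170:310,::-1],None,fx=5,fy=5,interpolation=3))
E
```

```text
8.15 [0.53410475 0.1666492  0.32020936] [ 1.16000441 -0.60949349 -0.92999334]
t 8.15 s -7.5 lat -0.5 bendz 204.0 yhead 21.39 tilt [-0.0003 -0.0005] F [ 1.2 -0.6 -0.9] T [-0.02 -0.02  0.  ]
t 8.20 s -7.5 lat -0.4 bendz 204.1 yhead 21.38 tilt [-0.     -0.0003] F [ 0.3  0.3 -1.5] T [-0.01  0.02 -0.01]
```

View pics/above1.png

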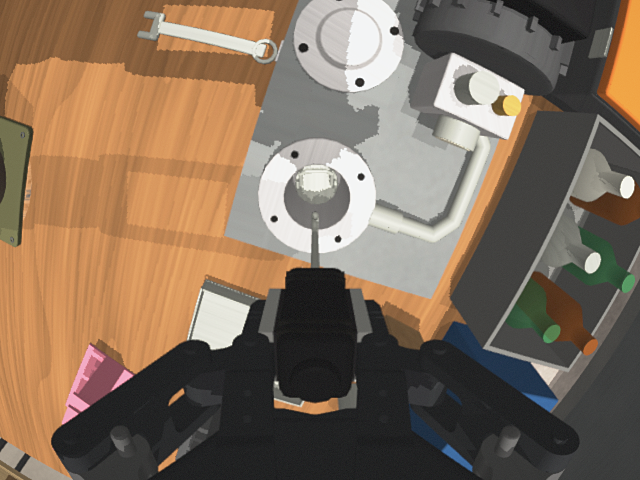

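```bash
python3 - <<'E'
from rel import *
f=cv2.imread('pics/above1.png')[150:240,268:372]
cv2.imwrite('pics/a1z.png',cv2.resize(f,None,fx=6.5,fy=6.5,interpolation=cv2.INTER_LANCZOS4))
d=np.load('pics/above1.npz');pos,rot=d['pos'],d['rot']
c3=np.r_[C,.059];up=np.array([0,0,1]);d3=np.r_[D,0];x3=np.r_[X,0];ph=np.radians(40)
P=[c3,c3-.0165*x3,c3+.0165*x3]+[c3+k*.0165*x3+.028*(np.sin(ph)*d3+np.cos(ph)*up) for k in(-1,0,1)]+[np.array([.5315,.1745,.135])]
print(((wproj(pos,rot,P)-[268,150]+.42)*6.5).round(0).tolist())
E
```

```text
[[304.0, 221.0], [207.0, 222.0], [402.0, 221.0], [200.0, 135.0], [304.0, 134.0], [408.0, 134.0], [304.0, 314.0]]
```

View pics/a1z.png

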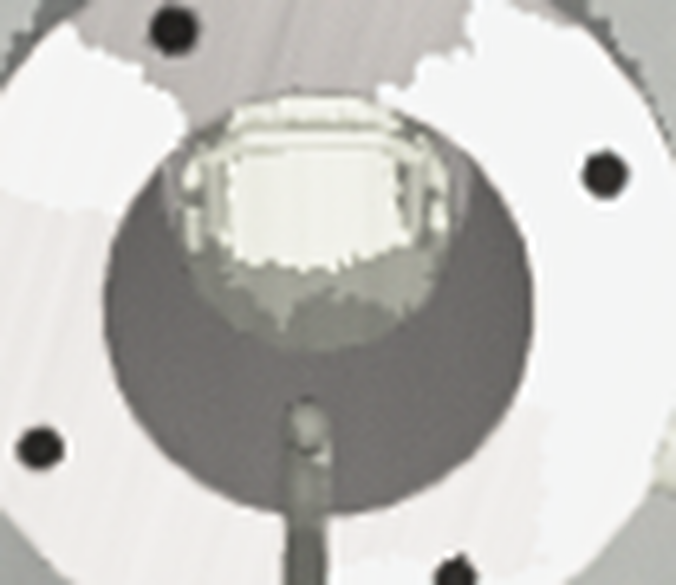

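>>> send_rows:
  steps:
    - [0,0,0,2,0.1,-0.15,255]
    - [0,0,0,4,0.1,-0.15,255]
    - [0,0,0,6,0.1,-0.15,255]
    - [0,0,0,8,0.1,-0.15,255]
    - [0,0,0,10,0.1,-0.15,255]
    - [0,0,0,12,0.1,-0.15,255]
    - [0,0,0,13,0.1,-0.15,255]
    - [0,0,0,13.6,0.1,-0.15,255]
    - [0,0,0,13.8,0.1,-0.15,255]
    - [0,0,0,13.8,0.1,-0.15,255]
    - [0,0,0,13.8,0.1,-0.15,255]
    - [0,0,0,13.8,0.1,-0.15,255]

```text
time: 9.45
tool_pos: [0.5351, 0.1698, 0.1832]
ee_rot: [[0.002, 0.93, 0.366], [0.0, 0.366, -0.93], [-1.0, 0.002, 0.0]]
contact_force: [0.3, 0.1, -0.8]
gripper_width: 0.0254
```

```bash
python3 - <<'E'
from rel import *
s,f=snap('in1');rel(s);rel(read_state())
cv2.imwrite('pics/in1z.png',cv2.resize(f[100:300,230:400],None,fx=3,fy=3,interpolation=3))
E
```

```text
9.45 [0.53512424 0.16984005 0.18316882] [ 0.2758018   0.09567738 -0.82786835]
t 9.45 s -4.9 lat 1.6 bendz 67.0 yhead 21.49 tilt [0.0017 0.0004] F [ 0.3  0.1 -0.8] T [0.   0.   0.08]
t 9.50 s -4.9 lat 1.5 bendz 66.8 yhead 21.49 tilt [0.0014 0.0003] F [ 0.7  0.  -1.5] T [0.   0.04 0.  ]
```

View pics/in1z.png

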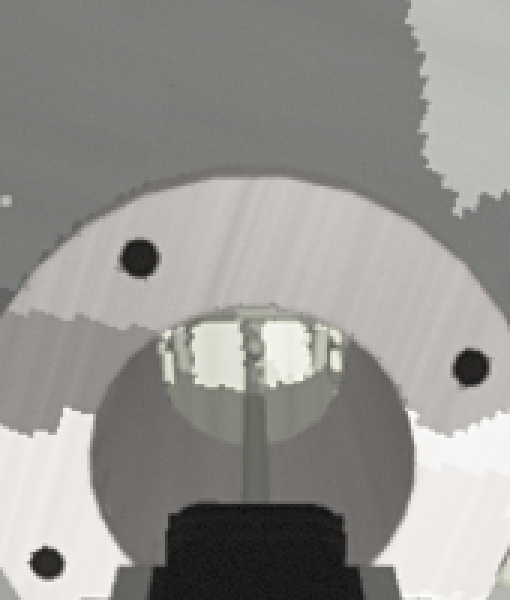

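>>> send_rows:
  steps:
    - [0,0,0,0.2,0,0,255]
    - [0,0,0,0.4,0,0,255]
    - [0,0,0,0.6,0,0,255]
    - [0,0,0,0.7,0,0,255]
    - [0,0,0,0.7,0,0,255]

```text
time: 10.0
tool_pos: [0.5343, 0.1696, 0.175]
ee_rot: [[-0.001, 0.931, 0.366], [-0.0, 0.366, -0.931], [-1.0, -0.001, -0.0]]
contact_force: [-0.5, -0.8, -2.1]
gripper_width: 0.0254
```

```bash
python3 - <<'E'
from rel import *
s,f=snap('in2');rel(s);rel(read_state())
cv2.imwrite('pics/in2z.png',cv2.resize(f[190:260,270:360],None,fx=8,fy=8,interpolation=3))
E
```

```text
10.0 [0.53429603 0.16961634 0.17495366] [-0.48935466 -0.76244017 -2.14586883]
t 10.00 s -4.8 lat 0.8 bendz 58.8 yhead 21.49 tilt [-0.0007 -0.0002] F [-0.5 -0.8 -2.1] T [-0.03 -0.01 -0.05]
t 10.05 s -4.8 lat 0.9 bendz 58.9 yhead 21.48 tilt [-0.0004 -0.0001] F [-0.3  0.1 -2. ] T [ 0.02  0.02 -0.  ]
```

View pics/in2z.png

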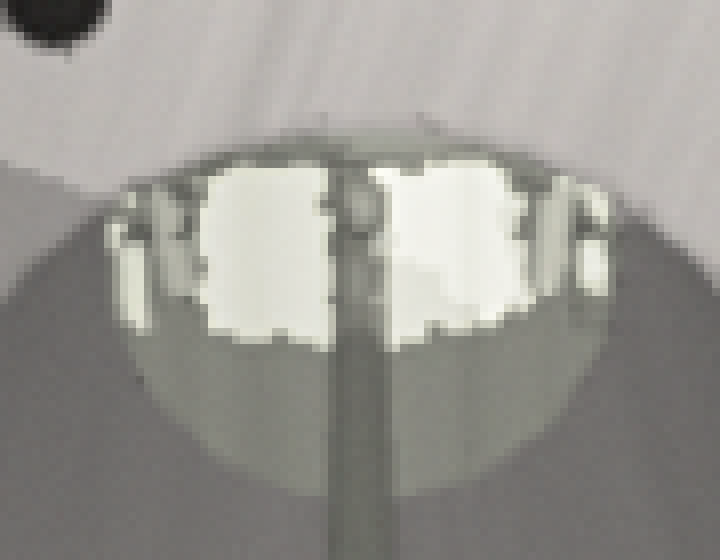

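>>> send_rows:
  steps:
    - [0,0,0,0,0,-0.3,255]
    - [0,0,0,0,0,-0.6,255]
    - [0,0,0,0,0,-0.9,255]
    - [0,0,0,0,0,-1.2,255]
    - [0,0,0,0,0,-1.4,255]
    - [0,0,0,0,0,-1.5,255]
    - [0,0,0,0,0,-1.5,255]

```text
time: 10.75
tool_pos: [0.5289, 0.1838, 0.1753]
ee_rot: [[0.0, 0.93, 0.367], [-0.0, 0.367, -0.93], [-1.0, 0.0, 0.0]]
contact_force: [-0.0, 0.2, -1.7]
gripper_width: 0.0252
```

```bash
python3 - <<'E'
from rel import *
s,f=snap('in3');rel(s);rel(read_state())
cv2.imwrite('pics/in3z.png',cv2.resize(f[180:260,270:360],None,fx=7,fy=7,interpolation=3))
c=read_camera('top');cv2.imwrite('pics/top3c.png',cv2.resize(c['frame'][190:260,200:290,::-1],None,fx=7,fy=7,interpolation=3))
E
```

```text
10.75 [0.5289489  0.18379264 0.17534996] [-0.02173028  0.23478866 -1.73212154]
t 10.75 s 10.3 lat 1.0 bendz 59.1 yhead 21.50 tilt [ 0.0001 -0.    ] F [-0.   0.2 -1.7] T [-0.06  0.   -0.03]
t 10.80 s 10.2 lat 1.0 bendz 59.1 yhead 21.50 tilt [ 0.0001 -0.0001] F [-0.1  0.3 -1.7] T [ 0.02 -0.01  0.02]
```

View pics/in3z.png

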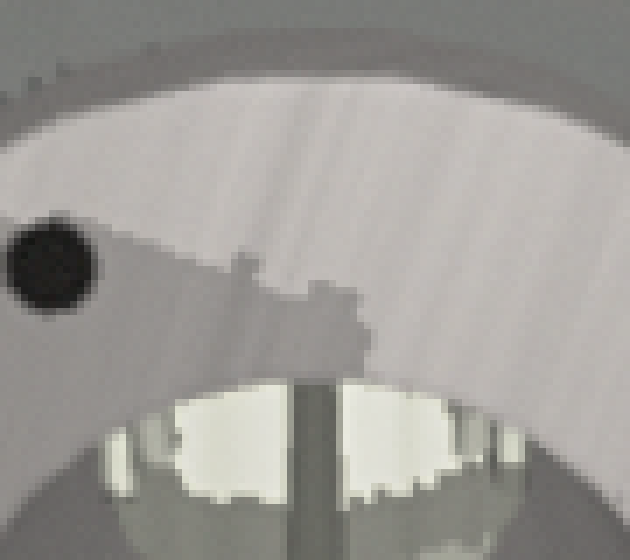

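>>> send_rows:
  steps:
    - [0,0,0,-0.3,0,0,255]
    - [0,0,0,-0.6,0,0,255]
    - [0,0,0,-0.9,0,0,255]
    - [0,0,0,-1.2,0,0,255]
    - [0,0,0,-1.4,0,0.3,255]
    - [0,0,0,-1.6,0,0.6,255]
    - [0,0,0,-1.8,0,0.9,255]
    - [0,0,0,-1.9,0,1.2,255]
    - [0,0,0,-2.0,0,1.5,255]
    - [0,0,0,-2.0,0,1.5,255]

```text
time: 11.85
tool_pos: [0.5348, 0.1692, 0.1954]
ee_rot: [[0.0, 0.931, 0.366], [-0.0, 0.366, -0.931], [-1.0, 0.0, 0.0]]
contact_force: [0.7, -0.7, -0.6]
gripper_width: 0.0253
```

```bash
python3 - <<'E'
from rel import *
s,f=snap('in4');rel(s);rel(read_state())
cv2.imwrite('pics/in4z.png',cv2.resize(f[180:270,265:365],None,fx=6.5,fy=6.5,interpolation=3))
E
```

```text
11.85 [0.53480573 0.16916947 0.19540794] [ 0.68408949 -0.6586172  -0.61446992]
t 11.85 s -5.4 lat 1.1 bendz 79.2 yhead 21.46 tilt [ 0.0003 -0.0002] F [ 0.7 -0.7 -0.6] T [ 0.05 -0.01 -0.05]
t 11.90 s -5.1 lat 1.0 bendz 79.1 yhead 21.46 tilt [-0.0001 -0.    ] F [-0.3  0.7 -0.2] T [0.02 0.06 0.03]
```

View pics/in4z.png

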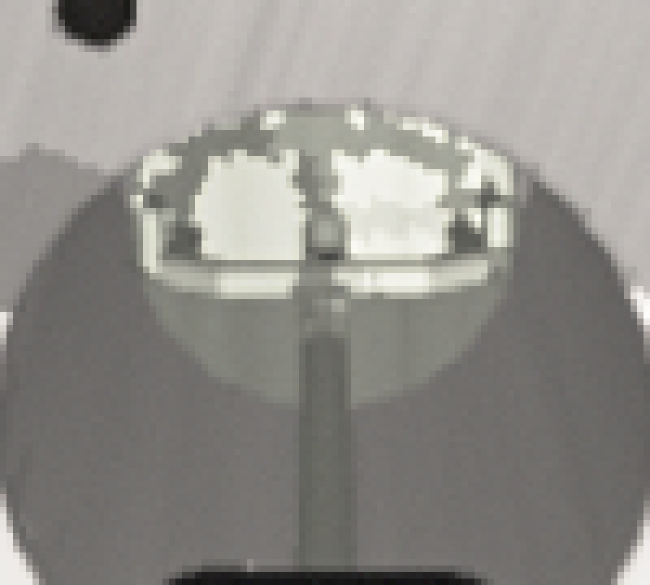

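>>> send_rows:
  steps:
    - [0,0,0,-0.2,0,0,255]
    - [0,0,0,-0.4,0,0,255]
    - [0,0,0,-0.6,0,0,255]
    - [0,0,0,-1,0,0,255]
    - [0,0,0,-1.5,0,0,255]
    - [0,0,0,-2,0,0,255]
    - [0,0,0,-2,0,0,255]

```text
time: 12.6
tool_pos: [0.5352, 0.1699, 0.2165]
ee_rot: [[0.002, 0.93, 0.366], [0.001, 0.366, -0.93], [-1.0, 0.002, 0.0]]
contact_force: [0.9, 0.6, -3.5]
gripper_width: 0.0256
```

```bash
python3 - <<'E'
from rel import *
s,f=snap('in5');rel(s);rel(read_state())
cv2.imwrite('pics/in5z.png',cv2.resize(f[180:270,265:365],None,fx=6.5,fy=6.5,interpolation=3))
E
```

```text
12.6 [0.53522552 0.16988525 0.21645399] [ 0.92464689  0.59271967 -3.53030594]
t 12.60 s -4.9 lat 1.8 bendz 100.3 yhead 21.49 tilt [0.0021 0.0005] F [ 0.9  0.6 -3.5] T [ 0.01 -0.03 -0.  ]
t 12.65 s -4.9 lat 1.5 bendz 99.8 yhead 21.49 tilt [0.0014 0.0004] F [-0.3  0.9 -4.4] T [ 0.04 -0.04 -0.02]
```

View pics/in5z.png

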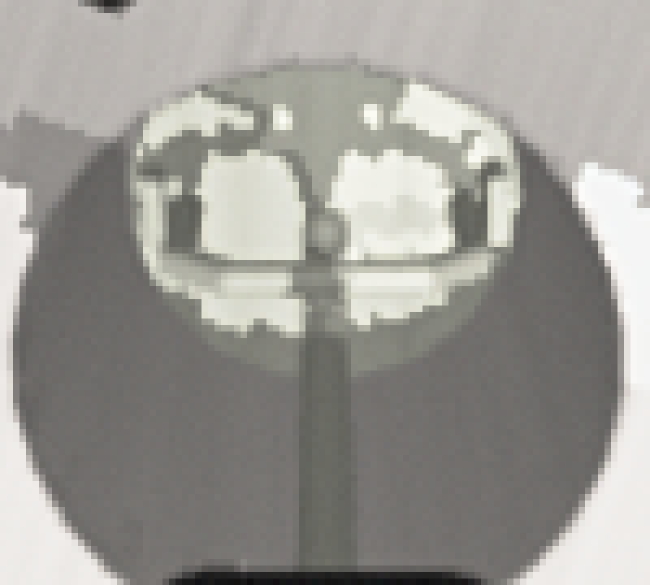

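>>> send_rows:
  steps:
    - [0,0,0,-1,0,0,255]
    - [0,0,0,-2,0,0,255]
    - [0,0,0,-3.2,0,0,255]
    - [0,0,0,-4.5,0,0,255]
    - [0,0,0,-6,0,0,255]
    - [0,0,0,-7.5,0,0,255]
    - [0,0,0,-9,0,0,255]
    - [0,0,0,-10.5,0,0,255]
    - [0,0,0,-12,0,0,255]
    - [0,0,0,-13.2,0,0,255]
    - [0,0,0,-14,0,0,255]
    - [0,0,0,-14,0,0,255]

```text
time: 13.85
tool_pos: [0.5351, 0.1698, 0.357]
ee_rot: [[0.003, 0.93, 0.366], [0.001, 0.366, -0.931], [-1.0, 0.003, 0.0]]
contact_force: [0.5, -0.3, -4.1]
gripper_width: 0.0256
```

```bash
python3 - <<'E'
from rel import *
s,f=snap('out1');rel(s);rel(read_state())
c=read_camera('scene');cv2.imwrite('pics/scene_out.png',cv2.resize(c['frame'][70:270,300:540,::-1],None,fx=3,fy=3,interpolation=3))
E
```

```text
13.85 [0.53513017 0.16980769 0.35699396] [ 0.49675263 -0.31719871 -4.08894157]
t 13.85 s -4.9 lat 1.6 bendz 240.8 yhead 21.49 tilt [0.0028 0.0006] F [ 0.5 -0.3 -4.1] T [0.03 0.01 0.05]
t 13.90 s -4.9 lat 1.2 bendz 239.7 yhead 21.48 tilt [0.001  0.0003] F [-0.8 -0.5 -4.2] T [-0.04  0.   -0.01]
```

View pics/scene_out.png

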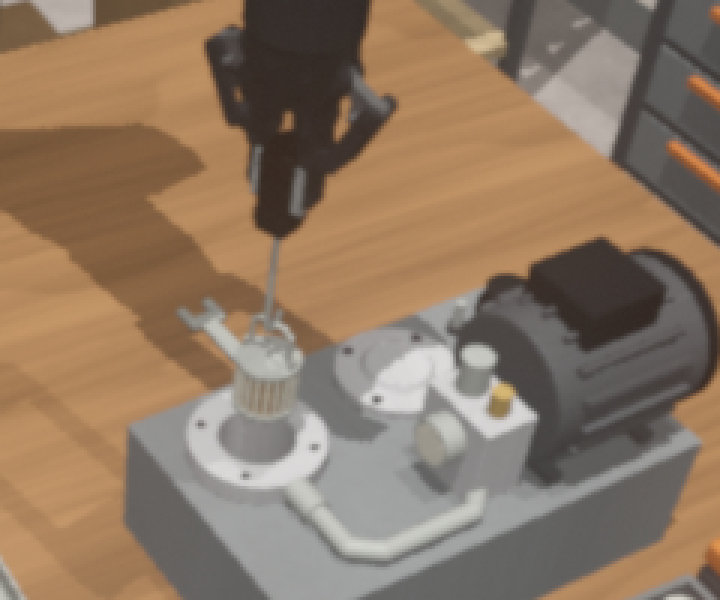

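View pics/out1.png

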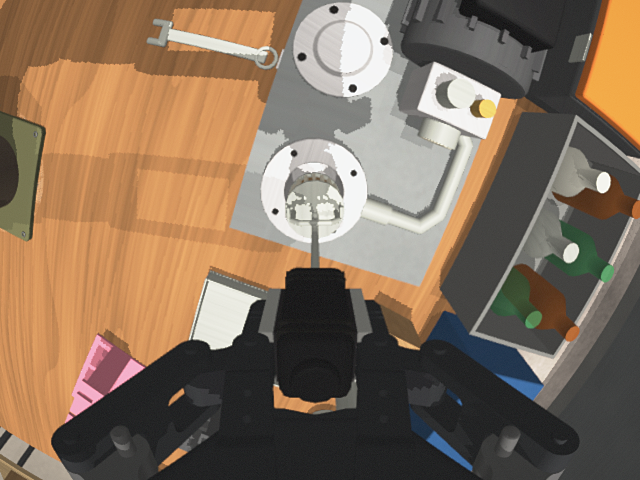

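>>> send_rows:
  steps:
    - [0,0,0,0,-0.06,0.12,255]
    - [0,0,0,0,-0.21,0.48,255]
    - [0,0,0,0,-0.47,1.04,255]
    - [0,0,0,0,-0.81,1.8,255]
    - [0,0,0,0,-1.22,2.72,255]
    - [0,0,0,0,-1.7,3.8,255]
    - [0,0,0,0,-2.25,5.01,255]
    - [0,0,0,0,-2.82,6.29,255]
    - [0,0,0,0,-3.44,7.68,255]
    - [0,0,0,0,-4.1,9.14,255]
    - [0,0,0,0,-4.77,10.64,255]
    - [0,0,0,0,-5.45,12.15,255]

```text
time: 15.15
tool_pos: [0.5281, 0.0351, 0.3553]
ee_rot: [[0.0, 0.931, 0.366], [-0.0, 0.366, -0.931], [-1.0, 0.0, 0.0]]
contact_force: [0.3, -0.4, -4.4]
gripper_width: 0.0249
```

>>> send_rows:
  steps:
    - [0,0,0,0,-0.68,1.51,255]
    - [0,0,0,0,-1.35,3.01,255]
    - [0,0,0,0,-2.0,4.47,255]
    - [0,0,0,0,-2.63,5.86,255]
    - [0,0,0,0,-3.2,7.14,255]
    - [0,0,0,0,-3.75,8.36,255]
    - [0,0,0,0,-4.23,9.43,255]
    - [0,0,0,0,-4.64,10.35,255]
    - [0,0,0,0,-4.98,11.1,255]
    - [0,0,0,0,-5.23,11.66,255]
    - [0,0,0,0,-5.39,12.03,255]
    - [0,0,0,0,-5.45,12.15,255]

```text
time: 16.35
tool_pos: [0.5221, -0.0966, 0.3553]
ee_rot: [[-0.0, 0.931, 0.366], [0.0, 0.366, -0.931], [-1.0, -0.0, -0.0]]
contact_force: [0.4, 0.3, -3.9]
gripper_width: 0.0251
```

>>> send_rows:
  steps:
    - [0,0,0,0,0,0,255]
    - [0,0,0,0,0,0,255]
    - [0,0,0,0,0,0,255]
    - [0,0,0,0,0,0,255]

```text
time: 16.75
tool_pos: [0.5221, -0.0961, 0.3553]
ee_rot: [[-0.0, 0.93, 0.367], [0.0, 0.367, -0.93], [-1.0, 0.0, -0.0]]
contact_force: [-0.6, 0.1, -4.2]
gripper_width: 0.0254
```

```bash
python3 - <<'E'
from rel import *
s,f=snap('tray1');rel(s)
c=read_camera('scene');cv2.imwrite('pics/scene_t1.png',cv2.resize(c['frame'][120:340,190:390,::-1],None,fx=2.7,fy=2.7,interpolation=3))
E
```

```text
16.75 [ 0.52209242 -0.09605878  0.35532623] [-0.6126805   0.06714865 -4.17457325]
t 16.75 s -247.5 lat -107.9 bendz 239.1 yhead 21.51 tilt [-0.      0.0001] F [-0.6  0.1 -4.2] T [-0.06  0.02 -0.06]
```

View pics/scene_t1.png

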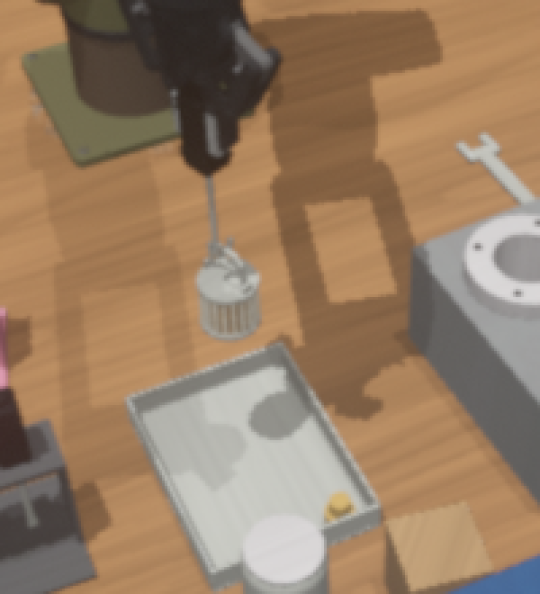

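View pics/tray1.png

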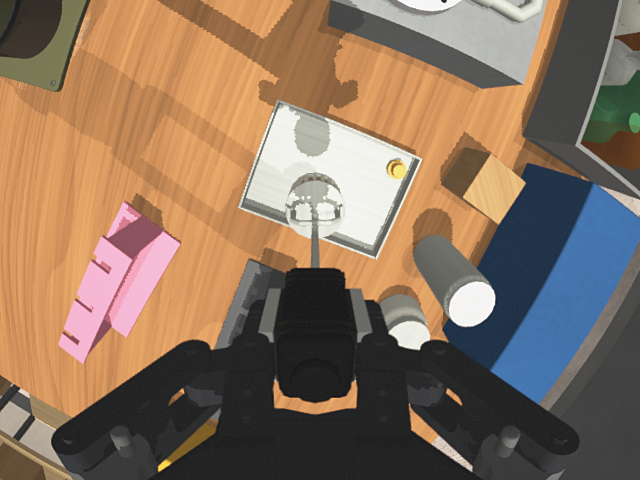

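>>> send_rows:
  steps:
    - [0,0,0,0.5,0,0,255]
    - [0,0,0,1.5,0,0,255]
    - [0,0,0,3,0,0,255]
    - [0,0,0,5,0,0,255]
    - [0,0,0,7,0,0,255]
    - [0,0,0,9,0,0,255]
    - [0,0,0,11,0,0,255]
    - [0,0,0,12.8,0,0,255]
    - [0,0,0,14.2,0,0,255]
    - [0,0,0,15.2,0,0,255]
    - [0,0,0,15.5,0,0,255]
    - [0,0,0,15.5,0,0,255]

```text
time: 18.05
tool_pos: [0.5219, -0.0963, 0.1998]
ee_rot: [[-0.001, 0.931, 0.366], [0.0, 0.366, -0.931], [-1.0, -0.001, -0.001]]
contact_force: [-0.0, -0.2, -3.5]
gripper_width: 0.0255
```

>>> send_rows:
  steps:
    - [0,0,0,0.2,0,0,255]
    - [0,0,0,0.4,0,0,255]
    - [0,0,0,0.6,0,0,255]
    - [0,0,0,0.8,0,0,255]
    - [0,0,0,0.9,0,0,255]
    - [0,0,0,0.9,0,0,255]
    - [0,0,0,0.9,0,0,255]

```text
time: 18.75
tool_pos: [0.5221, -0.0964, 0.1913]
ee_rot: [[0.0, 0.931, 0.366], [-0.0, 0.366, -0.931], [-1.0, 0.0, 0.0]]
contact_force: [0.6, 0.3, -3.3]
gripper_width: 0.0252
```

```bash
python3 - <<'E'
from rel import *
s,f=snap('tray2');rel(s)
cv2.imwrite('pics/tray2z.png',cv2.resize(f[140:300,230:400],None,fx=3.7,fy=3.7,interpolation=3))
c=read_camera('scene');cv2.imwrite('pics/scene_t2.png',cv2.resize(c['frame'][160:330,200:360,::-1],None,fx=3.5,fy=3.5,interpolation=3))
E
```

```text
18.75 [ 0.52213351 -0.09638342  0.19130045] [ 0.60739609  0.27455668 -3.33469598]
t 18.75 s -247.8 lat -108.0 bendz 75.1 yhead 21.48 tilt [ 0. -0.] F [ 0.6  0.3 -3.3] T [-0.01 -0.07  0.04]
```

View pics/scene_t2.png

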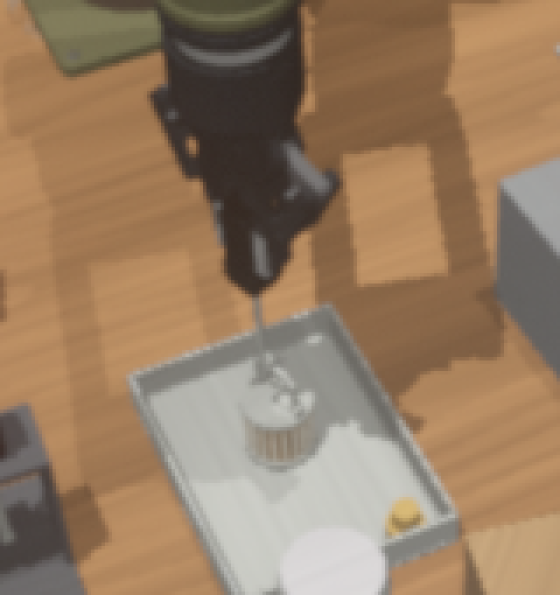

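View pics/tray2z.png

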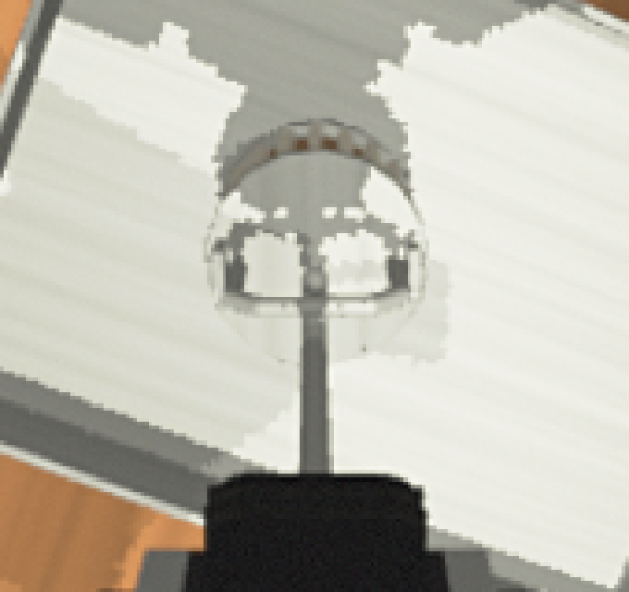

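>>> send_rows:
  steps:
    - [0,0,0,0.1,0,0,255]
    - [0,0,0,0.2,0,0,255]
    - [0,0,0,0.3,0,0,255]
    - [0,0,0,0.4,0,0,255]
    - [0,0,0,0.4,0,0,255]
    - [0,0,0,0.4,0,0,255]

```text
time: 19.45
tool_pos: [0.5223, -0.0964, 0.1875]
ee_rot: [[0.0, 0.931, 0.366], [-0.0, 0.366, -0.931], [-1.0, 0.0, 0.0]]
contact_force: [0.9, -0.7, -0.8]
gripper_width: 0.0251
```

```bash
python3 - <<'E'
from rel import *
s,f=snap('tray3');rel(s);rel(read_state())
E
```

```text
19.45 [ 0.52227432 -0.096431    0.18753276] [ 0.86855691 -0.74298102 -0.797369  ]
t 19.45 s -247.9 lat -107.9 bendz 71.3 yhead 21.49 tilt [ 0.0005 -0.0001] F [ 0.9 -0.7 -0.8] T [ 0.01  0.02 -0.03]
t 19.50 s -247.9 lat -107.9 bendz 71.3 yhead 21.49 tilt [ 0.0004 -0.0001] F [-0.8 -0.1 -1.2] T [-0.02 -0.03  0.01]
```

>>> send_rows:
  steps:
    - [0,0,0,0.3,0,0,255]
    - [0,0,0,0.6,0,0,255]
    - [0,0,0,0.9,0,0,255]
    - [0,0,0,1.2,0,0,255]
    - [0,0,0,1.5,0,0,255]
    - [0,0,0,1.7,0,0,255]
    - [0,0,0,1.8,0,0,255]
    - [0,0,0,1.8,0,0,255]
    - [0,0,0,1.8,0,0,255]

```text
time: 20.4
tool_pos: [0.5222, -0.0964, 0.1694]
ee_rot: [[0.0, 0.93, 0.366], [-0.0, 0.366, -0.93], [-1.0, 0.0, 0.0]]
contact_force: [0.5, 0.4, -1.7]
gripper_width: 0.0253
```

```bash
python3 - <<'E'
from rel import *
s,f=snap('tray4');rel(s);rel(read_state())
cv2.imwrite('pics/tray4z.png',cv2.resize(f[170:280,260:370],None,fx=5,fy=5,interpolation=3))
E
```

```text
20.4 [ 0.52216426 -0.0963788   0.16937219] [ 0.53018034  0.37787564 -1.7036807 ]
t 20.40 s -247.8 lat -108.0 bendz 53.2 yhead 21.49 tilt [ 0.0001 -0.    ] F [ 0.5  0.4 -1.7] T [-0.02 -0.06  0.01]
t 20.45 s -247.9 lat -107.9 bendz 53.2 yhead 21.48 tilt [ 0.0003 -0.0001] F [-0.9 -0.3 -0.6] T [-0.04  0.01  0.02]
```

View pics/tray4z.png

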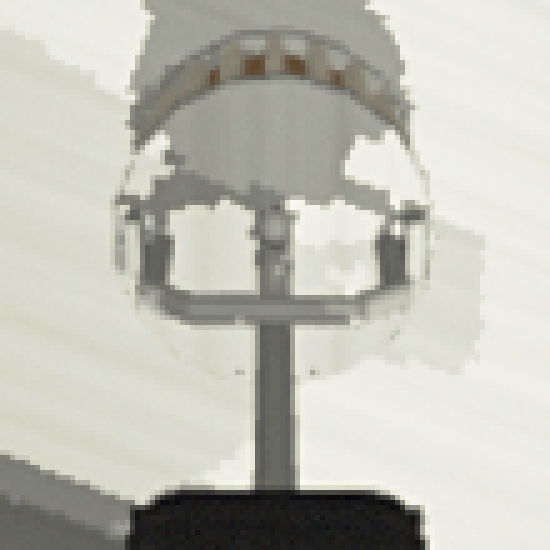

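>>> send_rows:
  steps:
    - [0,0,0,0,0,0.2,255]
    - [0,0,0,0,0,0.4,255]
    - [0,0,0,0,0,0.6,255]
    - [0,0,0,0,0,0.8,255]
    - [0,0,0,0,0,1.0,255]
    - [0,0,0,0,0,1.2,255]
    - [0,0,0,0,0,1.4,255]
    - [0,0,0,0,0,1.6,255]
    - [0,0,0,0,0,1.6,255]

```text
time: 21.35
tool_pos: [0.5281, -0.1115, 0.1693]
ee_rot: [[0.0, 0.931, 0.366], [-0.0, 0.366, -0.931], [-1.0, 0.0, 0.0]]
contact_force: [0.2, 0.9, -0.8]
gripper_width: 0.0257
```

```bash
python3 - <<'E'
from rel import *
s,f=snap('tray5');rel(s);rel(read_state())
cv2.imwrite('pics/tray5z.png',cv2.resize(f[150:280,260:370],None,fx=4.5,fy=4.5,interpolation=3))
E
```

```text
21.35 [ 0.52814646 -0.11154157  0.16933043] [ 0.19931278  0.90770057 -0.82022085]
t 21.35 s -264.1 lat -108.0 bendz 53.1 yhead 21.47 tilt [ 0.0002 -0.0001] F [ 0.2  0.9 -0.8] T [-0.01  0.02 -0.03]
t 21.40 s -264.0 lat -108.1 bendz 53.1 yhead 21.47 tilt [-0.  0.] F [-0.6  0.3 -2.6] T [-0.03  0.   -0.03]
```

View pics/tray5z.png

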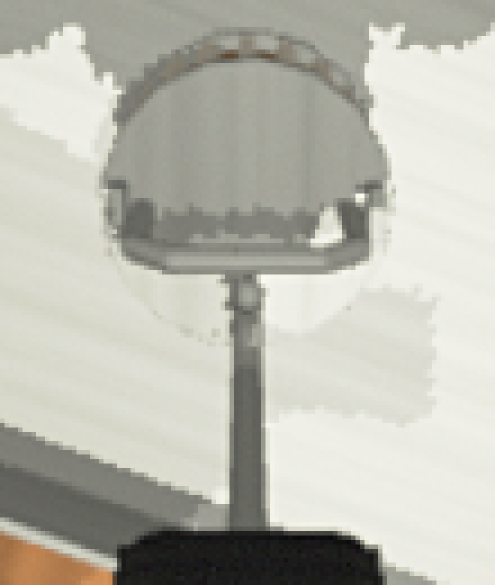

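```bash
python3 - <<'E'
from rel import *
d=np.load('pics/tray5.npz');pos,rot=d['pos'],d['rot']
e=np.load('pics/tray4.npz')
z=lambda P:((wproj(pos,rot,P)-[260,150]+.4)*4.5).round(0).tolist()
tip=pos+rot@np.array([.1017,0,-.0145]);print('tip',z(tip))
Hc=e['pos'][:2]+.007*D
cap=np.r_[Hc,.048]
print('cap near/far',z([cap-.024*np.r_[D,0],cap+.024*np.r_[D,0]]))
for ph in(-40,-30,-20,-10,0,10,20,40):
    p=np.radians(ph);print(ph,z(np.r_[Hc+.028*np.sin(p)*D,.052+.028*np.cos(p)]))
E
```

```text
tip [[243.0, 297.0]]
cap near/far [[243.0, 354.0], [243.0, 64.0]]
-40 [[243.0, 366.0]]
-30 [[242.0, 346.0]]
-20 [[242.0, 321.0]]
-10 [[242.0, 292.0]]
0 [[242.0, 260.0]]
10 [[242.0, 226.0]]
20 [[242.0, 192.0]]
40 [[242.0, 128.0]]
```

>>> send_rows:
  steps:
    - [0,0,0,0,0,0.4,255]
    - [0,0,0,0,0,0.8,255]
    - [0,0,0,0,0,1.2,255]
    - [0,0,0,0,0,1.7,255]
    - [0,0,0,0,0,2.2,255]
    - [0,0,0,0,0,2.7,255]
    - [0,0,0,0,0,3.2,255]
    - [0,0,0,0,0,3.5,255]
    - [0,0,0,0,0,3.5,255]

```text
time: 22.3
tool_pos: [0.541, -0.1443, 0.1693]
ee_rot: [[0.0, 0.931, 0.366], [-0.0, 0.366, -0.931], [-1.0, 0.0, 0.0]]
contact_force: [-0.6, -0.5, -1.2]
gripper_width: 0.025
```

```bash
python3 - <<'E'
from rel import *
s,f=snap('tray6');rel(s);rel(read_state())
cv2.imwrite('pics/tray6z.png',cv2.resize(f[120:280,240:390],None,fx=3.7,fy=3.7,interpolation=3))
E
```

```text
22.3 [ 0.54098874 -0.14433478  0.16927205] [-0.55041872 -0.45235443 -1.24773821]
t 22.30 s -299.4 lat -108.0 bendz 53.1 yhead 21.46 tilt [ 0.0001 -0.0001] F [-0.6 -0.5 -1.2] T [ 0.   -0.05 -0.01]
t 22.35 s -299.0 lat -108.1 bendz 53.0 yhead 21.47 tilt [-0.0001  0.0001] F [-0.3 -0.4 -1.3] T [ 0.02 -0.02  0.04]
```

View pics/tray6z.png

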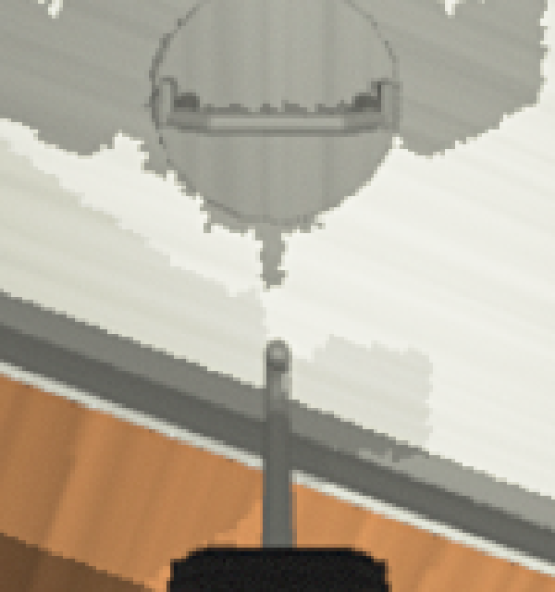

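>>> send_rows:
  steps:
    - [0,0,0,-4,0,0,255]
    - [0,0,0,-8.5,0,0,255]
    - [0,0,0,-13,0,0,255]
    - [0,0,0,-15,-1,1,255]
    - [0.1,0,0,-15,-4,4,255]
    - [0.2,0,0,-15,-7,7,255]
    - [0.3,0,0,-15,-10,10.5,255]
    - [0.415,0,0,-15,-13,13.8,255]
    - [0.415,0,0,-15,-15.2,16.1,255]
    - [0.415,0,0,-15,-15.2,16.1,255]
    - [0.415,0,0,-15,-15.2,16.1,255]
    - [0.415,0,0,-15,-15.2,16.1,255]

```text
time: 23.55
tool_pos: [0.4585, -0.3482, 0.3192]
ee_rot: [[-0.0, 0.999, -0.039], [0.001, -0.039, -0.999], [-1.0, -0.0, -0.001]]
contact_force: [0.7, 0.2, -1.3]
gripper_width: 0.0254
```

```bash
cat > rk.py <<'E'
from snap import *
G=np.array([.52767,-.35270,.13620]);yh=np.degrees(np.arctan2(-.0402,.9992))
def go():
    s=read_state();R_=s['ee_rot'];h=np.degrees(np.arctan2(R_[1,1],R_[0,1]))
    print('t %.2f'%s['time'],'tool->grip pose mm, in tool axes',((G-s['tool_pos'])@R_*1e3).round(1),'yaw err world deg %.2f'%(yh-h),'tilt',R_[:2,0].round(4),'F',s['contact_force'].round(1))
E
python3 -c "
from rk import *
go();s,f=snap('ret1');go()"
```

```text
t 23.55 tool->grip pose mm, in tool axes [183.   69.3   1.9] yaw err world deg -0.06 tilt [-0.     0.001] F [ 0.7  0.2 -1.3]
23.55 [ 0.45847762 -0.34824144  0.31919578] [ 0.67728294  0.22802895 -1.31961662]
t 23.60 tool->grip pose mm, in tool axes [183.1  69.1   2.1] yaw err world deg -0.09 tilt [0.     0.0008] F [-0.   1.  -1.6]
```

View pics/ret1.png

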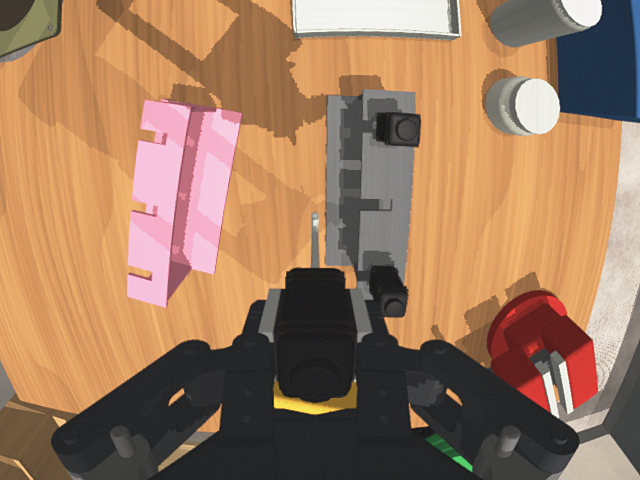

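>>> send_rows:
  steps:
    - [0,0,0,4,0,0.2,255]
    - [0,0,0,8,0,0.2,255]
    - [0,0,0,12,0,0.2,255]
    - [0,0,0,15,0,0.2,255]
    - [0,0,0,17,0,0.2,255]
    - [0,0,0,17.6,0,0.2,255]
    - [0,0,0,17.6,0,0.2,255]
    - [0,0,0,17.6,0,0.2,255]
    - [0,0,0,17.6,0,0.2,255]

```text
time: 24.5
tool_pos: [0.4594, -0.3519, 0.145]
ee_rot: [[0.002, 0.999, -0.039], [-0.002, -0.039, -0.999], [-1.0, 0.003, 0.002]]
contact_force: [0.0, -0.3, -0.6]
gripper_width: 0.0252
```

```bash
python3 -c "
from rk import *
go();s,f=snap('ret2');go()"
```

```text
t 24.50 tool->grip pose mm, in tool axes [ 9.  68.3 -1.9] yaw err world deg -0.04 tilt [ 0.0025 -0.0022] F [ 0.  -0.3 -0.6]
24.5 [ 0.45937175 -0.35189445  0.14499139] [ 0.02241471 -0.32277    -0.56063318]
t 24.55 tool->grip pose mm, in tool axes [ 8.9 68.4 -1.9] yaw err world deg -0.03 tilt [ 0.0023 -0.0021] F [ 0.4  0.1 -1. ]
```

View pics/ret2.png

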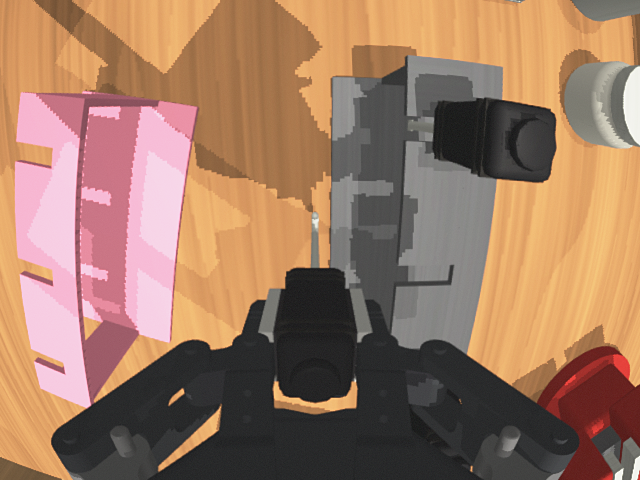

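>>> send_rows:
  steps:
    - [0,0,0,0,0,-0.1,255]
    - [0,0,0,0,0,-0.1,255]
    - [0,0,0,0,0,-0.1,255]
    - [0,0,0,0,0,-0.1,255]

```text
time: 24.95
tool_pos: [0.4582, -0.3504, 0.1434]
ee_rot: [[0.0, 0.999, -0.04], [-0.0, -0.04, -0.999], [-1.0, 0.0, 0.0]]
contact_force: [-0.3, -0.5, -1.8]
gripper_width: 0.0254
```

```bash
python3 -c "
from rk import *
go();s,f=snap('ret3');go()
"
```

```text
t 24.95 tool->grip pose mm, in tool axes [ 7.2 69.5 -0.5] yaw err world deg -0.00 tilt [ 0.0001 -0.0001] F [-0.3 -0.5 -1.8]
24.95 [ 0.45819597 -0.35038569  0.14341298] [-0.31307241 -0.48123937 -1.7946426 ]
t 25.00 tool->grip pose mm, in tool axes [ 7.1 69.5 -0.5] yaw err world deg -0.00 tilt [ 0. -0.] F [-1.1  0.2 -1.1]
```

Settled: in line within 0.5 mm. Slide in, then lower.

>>> send_rows:
  steps:
    - [0,0,0,0,1.5,0,255]
    - [0,0,0,0.1,3,0,255]
    - [0,0,0,0.2,4,0,255]
    - [0,0,0,0.2,5,0,255]
    - [0,0,0,0.2,6,0,255]
    - [0,0,0,0.2,6.7,0,255]
    - [0,0,0,0.2,6.95,0,255]
    - [0,0,0,0.2,6.95,0,255]
    - [0,0,0,0.2,6.95,0,255]
    - [0,0,0,0.2,6.95,0,255]

```text
time: 26.0
tool_pos: [0.5272, -0.353, 0.1413]
ee_rot: [[-0.0, 0.999, -0.04], [0.0, -0.04, -0.999], [-1.0, -0.0, -0.0]]
contact_force: [0.4, 0.1, -0.9]
gripper_width: 0.025
```

```bash
python3 -c "
from rk import *
go();s,f=snap('ret4');go()
c=read_camera('scene');cv2.imwrite('pics/scene_r4.png',cv2.resize(c['frame'][200:370,90:250,::-1],None,fx=3.5,fy=3.5,interpolation=3))
"
```

```text
t 26.00 tool->grip pose mm, in tool axes [ 5.1  0.5 -0.3] yaw err world deg 0.00 tilt [-0.0004  0.0002] F [ 0.4  0.1 -0.9]
26.0 [ 0.52715416 -0.35302419  0.1413483 ] [ 0.35705742  0.12693604 -0.88960007]
t 26.05 tool->grip pose mm, in tool axes [ 5.2  0.4 -0.4] yaw err world deg 0.01 tilt [-0.0002  0.    ] F [-0.6 -0.2 -1.6]
```

View pics/scene_r4.png

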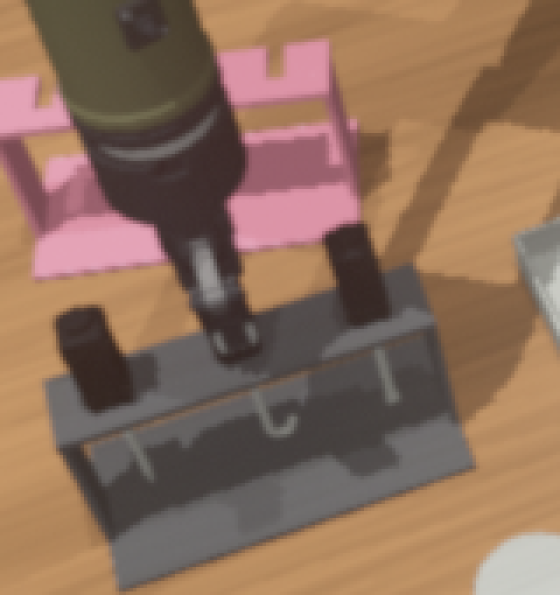

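>>> send_rows:
  steps:
    - [0,0,0,0.15,0,0,255]
    - [0,0,0,0.3,0,0,255]
    - [0,0,0,0.4,0,0,255]
    - [0,0,0,0.5,0,0,255]
    - [0,0,0,0.5,0,0,255]
    - [0,0,0,0.5,0,0,255]

```text
time: 26.7
tool_pos: [0.5277, -0.3531, 0.1363]
ee_rot: [[-0.0, 0.999, -0.04], [0.0, -0.04, -0.999], [-1.0, -0.0, -0.0]]
contact_force: [-0.3, 0.4, -0.7]
gripper_width: 0.0251
```

```bash
python3 -c "
from rk import *
go();s,f=snap('ret5');go()
"
```

```text
t 26.70 tool->grip pose mm, in tool axes [ 0.1 -0.1 -0.4] yaw err world deg -0.01 tilt [-0.  0.] F [-0.3  0.4 -0.7]
26.7 [ 0.52772092 -0.35308396  0.13625281] [-0.33854794  0.35265189 -0.65909053]
t 26.75 tool->grip pose mm, in tool axes [ 0.1 -0.1 -0.4] yaw err world deg -0.02 tilt [ 0. -0.] F [ 0.8  0.1 -0.9]
```

>>> send_rows:
  steps:
    - [0,0,0,0.05,0,0,255]
    - [0,0,0,0.1,0,0,255]
    - [0,0,0,0.1,0,0,255]
    - [0,0,0,0.1,0,0,255]

```text
time: 27.15
tool_pos: [0.5277, -0.3531, 0.1362]
ee_rot: [[0.0, 0.999, -0.04], [-0.0, -0.04, -0.999], [-1.0, 0.0, 0.0]]
contact_force: [-1.5, 1.4, 6.1]
gripper_width: 0.0247
```

```bash
python3 -c "
from rk import *
go()
"
```

```text
t 27.15 tool->grip pose mm, in tool axes [-0.  -0.1 -0.4] yaw err world deg -0.02 tilt [ 0.0005 -0.0004] F [-1.5  1.4  6.1]
```

Seated (6 N upward on the handle). Release.

>>> send_rows:
  steps:
    - [0,0,0,0,0,0,200]
    - [0,0,0,0,0,0,150]
    - [0,0,0,0,0,0,100]
    - [0,0,0,0,0,0,50]
    - [0,0,0,0,0,0,0]
    - [0,0,0,0,0,0,0]
    - [0,0,0,0,0,0,0]
    - [0,0,0,0,0,0,0]
    - [0,0,0,0,0,0,0]

```text
time: 28.05
tool_pos: [0.5277, -0.3531, 0.1353]
ee_rot: [[0.0, 0.999, -0.04], [-0.0, -0.04, -0.999], [-1.0, 0.0, 0.0]]
contact_force: [0.9, -0.6, 0.0]
gripper_width: 0.0853
```

>>> send_rows:
  steps:
    - [0,0,0,-1,0,0,0]
    - [0,0,0,-3,0,0,0]
    - [0,0,0,-6,0,0,0]
    - [0,0,0,-10,0,0,0]
    - [0,0,0,-14,0,0,0]
    - [0,0,0,-17,0,0,0]
    - [0,0,0,-17,0,0,0]
    - [0,0,0,-17,0,0,0]
    - [0,0,0,-17,-5,0,0]
    - [0,0,0,-17,-9,0,0]
    - [0,0,0,-17,-9,0,0]

```text
time: 29.15
tool_pos: [0.4321, -0.3475, 0.3034]
ee_rot: [[-0.007, 0.999, -0.042], [0.004, -0.042, -0.999], [-1.0, -0.007, -0.004]]
contact_force: [1.2, -0.1, 0.1]
gripper_width: 0.0854
```

```bash
python3 - <<'E'
from rk import *
s,f=snap('end1')
cv2.imwrite('pics/end1z.png',f)
c=read_camera('scene');g=c['frame'][200:370,90:340,::-1];cv2.imwrite('pics/scene_end.png',cv2.resize(g,None,fx=3.2,fy=3.2,interpolation=3))
c=read_camera('top');cv2.imwrite('pics/top_end.png',c['frame'][:,:,::-1])
E
```

```text
29.15 [ 0.43211177 -0.34749431  0.30340838] [ 1.21435623 -0.06454074  0.05416508]
```

View pics/end1.png

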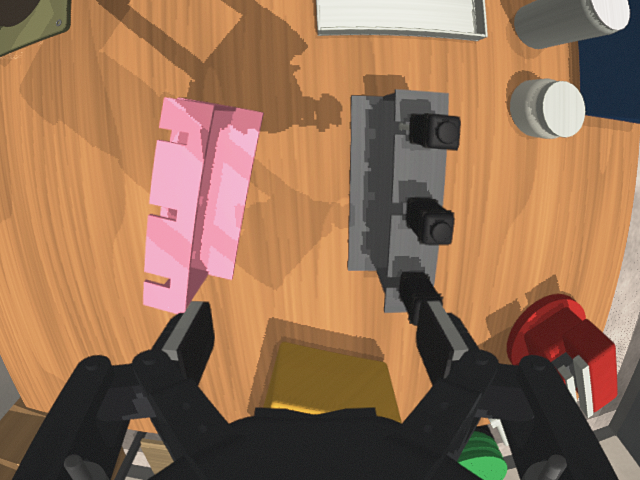

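View pics/scene_end.png

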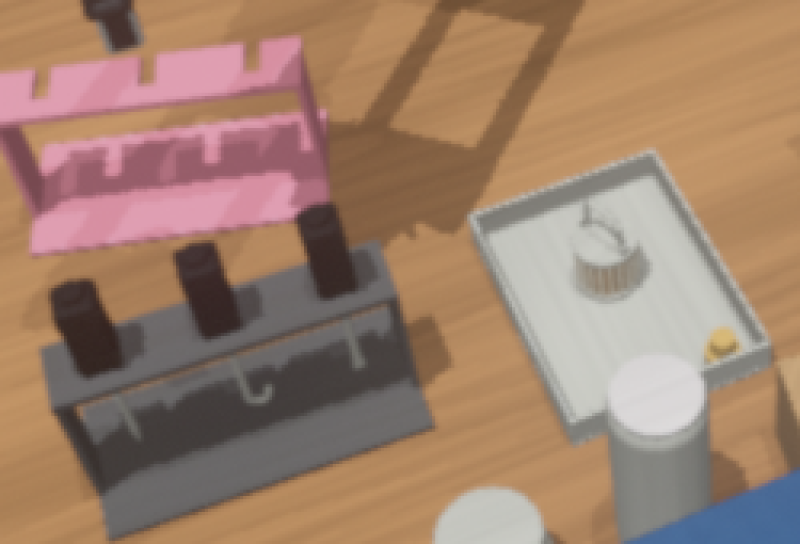

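View pics/top_end.png

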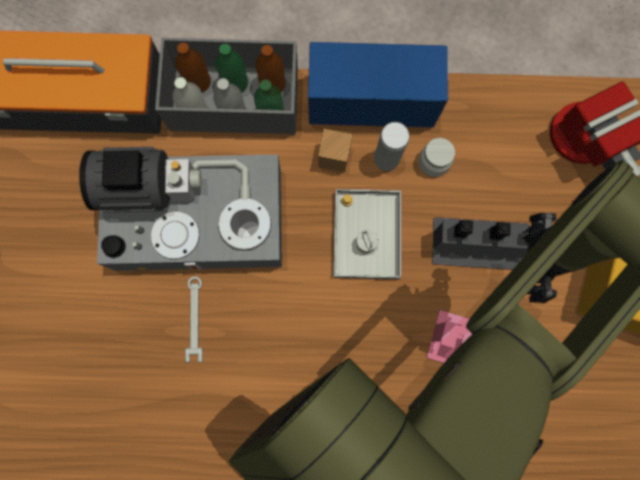

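All in place: the hook hangs in the middle slot with its J to +y, the element stands upright in the tray, the bore is empty, and the rest is unmoved.

```bash
python3 -c "
from cell import *
s=read_state();print(s['time'],s['contact_force']);print(close_job())"
```

```text
29.3 [0.44857545 0.36190152 1.01554083]
the job is handed in; nothing more can be done
None
```

I took the hook from the middle slot, caught the bail in the bore and drew the element out. I then stood the element in the drip tray, unhooked it and hung the hook back in the same slot. The job took about 29 s of the 72 s allowed and is handed in.

- **Final checks:** The last scene, top and wrist pictures show the element upright on the tray floor and the bore empty. The hook is seated with its J to the same side as before, and the awl, driver, plug and the other things in view appear unmoved. The gripper is open, clear of everything, with only sensor noise on the wrist.
- **Disagreements:**
  - The cameras placed the mouth about 2 mm apart, within calibration error.
  - The measured tool pose wobbled 1–2 mm until the arm settled.
  - After unhooking, the bail stayed nearly upright instead of falling to one side. It was clear of the hook.
- **Failed checks:** none.

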